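# Set up a flat-bed gel cassette for pouring

## Robot

A 6-joint arm with a two-finger parallel gripper is mounted at the origin on the work surface. World frame = base frame: x ahead of the robot, y to its left, z up, the work surface at z = 0. Lengths are in m, angles in degrees, forces in N, time in s.
With the tool pointing down it reaches from about 0.375 to 0.9 m from the base axis. Payload 3.1 kg.
Tool frame: the origin (TCP) lies on the centre line of the jaws, within the pads' length; the fingertips stand 8 mm ahead of it and the grasp point (between the pads) lies 11 mm behind it; z points along the fingers, y is the direction in which the jaws open and shut (so a half turn about z gives the same grasp; the last joint's range is limited). The gripper opens to 87 mm and grips with 3 to 60 N. Pads are 19 mm wide; open, the fingers measure 117 mm over their backs; the gripper's body (75 mm by 190 mm) begins 51 mm behind the grasp point.
Start: joints at [58.127, 30.224, 82.088, -0, 67.689, -10.227], TCP at [0.231, 0.581, 0.231] pointing down, gripper open.
Joint ranges: [-176.69, 176.69], [-43.24, 126.21], [12.49, 139.97], [-82, 262], [0, 151.66], [-163.58, 163.58]. Speed limits (degrees/s): [159.86, 159.86, 180, 180, 180, 180].

## Interface

Orientations are given as a 3x3 rotation matrix whose columns are the frame's x, y, z axes.
In Python, from rig import * gives the robot as it stands. The module is installed in compiled form; this text tells all that it offers.
- The arm moves only by the tool arm_command, never from a script. Its argument "commands" is a list of rows, each an object with "translation": the shift along the tool's x, y, z scaled (see below), a list of three; "dr": the turn, a rotation vector about the tool's x, y, z scaled (see below), a list of three; "jaw": the closure, from 0 (fully open) to 1 (shut). In form: [{"translation": [x, y, z], "dr": [ax, ay, az], "jaw": jaw}, ...]. A call has 1 to 12 rows; each row shifts and turns the commanded pose from where the row before left it, along the tool's axes as they then stand; what a row does not reach is not made up. The controller multiplies each number of a shift by 25 mm and each number of a turn by 6 degrees. A row lasts 1/12 s, in which the tool goes at most 41.7 mm and 7.16 degrees, less where a joint would pass 70% of its speed; a pose out of reach is approached as far as the arm can. A call with a number of a shift or a turn outside -1 to 1 is refused whole. A call with a gripper value outside its range is refused whole. The fingers move at their own pace and stop on an object; the grip force is fixed at half the most. Time passes only in rows, so rows that do not move let the fingers close. It gives the time, the measured TCP pose, the force and the opening at its end, in the units of the state.
- read_state(): the state, without advancing time (a new reading comes with each control period).
- capture(name): name is "scene" or "top" or "wrist"; returns (picture, depth): 400x640x3 uint8, red, green, blue; 400x640 float32, m along the optical axis (not along the pixel's ray), 0 where there is no reading.
- camera_model(name): a dict with "intrinsics" (3x3 intrinsics, pixels), "pose" (4x4, takes a point from camera to world coordinates); the wrist camera has in their place "mount" (4x4, takes a point from camera to tool coordinates, whose origin is the TCP and whose axes are the flange's). Camera axes: x right, y down, z forward; pixel columns grow to the right and rows downward; lengths in m; the calibration is good to about 2 mm. A picture is of the moment at which its call begins: read the wrist's pose just before it. camera_model takes no time and is no camera call.
- hand_in(): hands the job in, once; it reports no verdict.
The state is a dict: "time_s": time; "joint_positions": joint angles; "qvel": joint speeds; "tau": joint torques, N m; "position": TCP position; "tcp_rot": TCP orientation; "force": force on the tool from outside, world axes, zero at the start; "moment": the same for the moment, N m; "opening": opening from 0.0 (shut) to 1.0 (fully open).
Only numpy, scipy, OpenCV 4.12 (cv2) and the standard library are available. Lean on these libraries where they do the work, as an engineer would, in place of code of your own. Each camera call takes 0.05 s, during which the arm holds its last target.

## Task

Set up the flat-bed gel cassette for pouring: lay the blue spacer frame on the stand's white base plate and the glass cover plate on the spacer, gently, each square and with its edges flush with what lies below, the cover's black grip rib towards the end of the stand with the spirit level. Then slide the cover out flat, without lifting it off the spacer, over the stand's other end until its red line stands right above the end edge of the base plate. More than half of it now hangs free and would tip, so finish while still holding it by the rib, level and square on the spacer, for the pour; leave everything else on the bench where it stands.

Things in the scene. Friction and masses are not known exactly. Their poses are not given: they have to be found in the camera images.
- base_center (a point): Centre of the top face of the white base plate, 160 (x) x 84 (y) x 6 mm, fixed on the casting stand, 48 mm above the bench. The x axis points outward, to the free end over which the cover is slid (the bench is clear there); y across, z up. The plate's ground face keeps the spacer from slipping; the cover slides easily on the spacer.
- base_end (a point): Middle of the top edge of the base plate's outward end (x = +80 mm from base_center, same height and axes); the deck below ends here too. The cover's red line must come above this edge.
- spacer_center (a point): Centre, half-way up, of the loose blue spacer frame, 160 (x) x 84 (y) x 8 mm, 55 to 100 g, flat on a grey mat 6 mm thick to the robot's right. All bars are 12 mm wide: four sides and a middle bar along y through this centre, leaving two windows 62 x 60 mm. Pinch the middle bar along x, fingertips 1 to 2 mm above its underside. It may be turned half round or over.
- cover_grip (a point): Centre of the black grip rib on the cover plate: 14 mm thick (x), 64 mm long (y), 34 mm tall; this point is 17 mm above the plate's top, 22 mm above its underside. Pinch it along x. The loose cover, 165 to 265 g, is pale green glass 160 (x) x 84 (y) x 5 mm, flat on a 6 mm grey mat to the robot's left; x points to its leading end, y across; rib 58 mm behind the plate's middle.
- cover_mark (a point): Middle of the red line across the top of the cover plate: 35 mm behind the plate's middle, 23 mm ahead of the rib's centre, 115 mm from the leading end; 5 mm above the plate's underside; axes as cover_grip. The plate's centre of mass is 25 mm ahead of it. With the cover flush on the spacer it is at x = -35, z = +13 mm from base_center.
- cover: The cover plate; origin in the middle of the plate's underside, axes as cover_grip.
- spacer: The spacer frame; origin in the middle of its underside.
- tip_box: Bystander: blue pipette-tip box with clear lid, 90 x 120 x 62 mm; origin under its centre.
- tube_rack: Bystander: green tube rack, 70 x 150 x 38 mm; origin under its centre.
- flask: Bystander: conical glass flask with blue cap, 84 mm across, 126 mm tall; origin under its centre.
- agarose_pot: Bystander: white screw-lid pot, 82 mm across, 84 mm tall; origin under its centre.
- spray_bottle: Bystander: white spray bottle, 72 mm across, 196 mm tall; origin under its centre.
- comb: Bystander: orange gel comb lying flat, 38 x 84 x 6 mm; origin under its centre.
- beaker: Bystander: glass beaker, 72 mm across, 95 mm tall; origin under its centre.
- stand: The fixed casting stand; origin on the bench under the base plate's centre, axes as base_center. Black deck 230 (x -150 to +80) x 120 mm, top 42 mm above the bench, on levelling feet; at its inner end a round spirit level (x = -118, top at 50 mm) and two brass knobs (x = -132, y = +-45, tops at 62 mm).
Not all that is in view belongs to the job. Of the things that look like the cover, the smaller one is meant.

How it is judged (in metres and radians):
On the way, in this order (a step that is already met when the one before it is completed fails the run):
1. the spacer frame lies flat on the base plate, square and flush (x of spacer_center in the frame of base_center between -0.007 and 0.007 m and y of spacer_center in the frame of base_center between -0.007 and 0.007 m and z of spacer_center in the frame of base_center between 0.001 and 0.0065 m and angle between the x axis of spacer_center and the x axis of base_center, either way round below 0.08 rad and contact force between spacer and stand above 0.2 N and linear speed of spacer below 0.02 m/s), for 0.2 s.
2. the cover plate lies flat on the spacer, square and flush, rib towards the spirit level (x of spacer_center in the frame of base_center between -0.007 and 0.007 m and y of spacer_center in the frame of base_center between -0.007 and 0.007 m and z of spacer_center in the frame of base_center between 0.001 and 0.0065 m and angle between the x axis of each of spacer_center, cover_mark and the x axis of base_center, either way round below 0.08 rad and y of cover_mark in the frame of base_center between -0.007 and 0.007 m and z of cover_mark in the frame of base_center between 0.01 and 0.016 m and angle between cover_mark's own z axis and vertical below 0.05 rad and linear speed of cover below 0.02 m/s and x of cover_mark in the frame of base_center between -0.043 and -0.027 m and x of cover_grip in the frame of base_center between -0.068 and -0.048 m and contact force between cover and spacer above 0.3 N), for 0.2 s.
At the end, for the whole second after the job is handed in: Spacer flush on the base plate within 7 mm and 0.08 rad; cover on it leading end outward, level within 0.05 rad, square within 0.08 rad, sideways 7 mm, height 3 mm; its red line within 6 mm of the base plate's end edge; at rest, still held by the gripper (x of spacer_center in the frame of base_center between -0.007 and 0.007 m and y of spacer_center in the frame of base_center between -0.007 and 0.007 m and z of spacer_center in the frame of base_center between 0.001 and 0.0065 m and angle between the x axis of each of spacer_center, cover_mark and the x axis of base_center, either way round below 0.08 rad and y of cover_mark in the frame of base_center between -0.007 and 0.007 m and z of cover_mark in the frame of base_center between 0.01 and 0.016 m and angle between cover_mark's own z axis and vertical below 0.05 rad and linear speed of cover below 0.02 m/s and x of cover_mark in the frame of base_center between 0.074 and 0.086 m and x of cover_grip in the frame of base_center between 0.047 and 0.067 m and contact force between the fingers and cover above 1 N); the arm keeps its last pose, push and grip.
It fails at once if the cover is lifted off the spacer instead of slid out (x of cover_mark in the frame of base_center between 0 and 0.12 m and y of cover_mark in the frame of base_center between -0.05 and 0.05 m and z of cover_mark in the frame of base_center between 0.019 and 0.06 m).
It fails at once if the glass cover is dropped or slammed on the spacer or the stand (contact force between cover and spacer above 90 N or contact force between cover and stand above 90 N or (x of cover_mark in the frame of base_center between -0.08 and 0.09 m and y of cover_mark in the frame of base_center between -0.04 and 0.04 m and z of cover_mark in the frame of base_center between 0 and 0.025 m and linear speed of cover above 0.35 m/s)).
It fails at once if the spacer is dropped or slammed on the base plate (contact force between spacer and stand above 90 N or (x of spacer_center in the frame of base_center between -0.08 and 0.09 m and y of spacer_center in the frame of base_center between -0.04 and 0.04 m and z of spacer_center in the frame of base_center between 0 and 0.025 m and linear speed of spacer above 0.35 m/s)).
It fails at once if something else on the bench is moved by more than 25 mm (distance of any of tip_box, tube_rack, flask, agarose_pot, spray_bottle, comb, beaker from where it was at the start of the episode above 0.025 m).
It also fails if it takes over 64 s, if anything falls off the work surface, if the arm or the gripper's body presses on something with over 40 N, if the wrist force passes 120 N, or if a joint passes its speed limit or range.

## Working session

There is one attempt and no reset: what is moved stays moved. The work goes in short steps, Python scripts to look and compute and a tool call to move; the robot and the scene stay as the last step left them, time stands still between calls to the robot, and variables do not carry over. Pictures are saved under pics/ and viewed, and the job is handed in when it is done.

Besides the shell and the picture viewer there is one more tool, called as name([rows], argument=value, ...), one row to a line, values as JSON. arm_command: Moves the arm, as the interface text tells. Its arguments: {"type":"object","properties":{"commands":{"type":"array"}},"required":["commands"]}

```bash
mkdir -p pics; python3 - <<'E'
from rig import *
import cv2,numpy as np
s=read_state();print(s)
for n in ["scene","top","wrist"]:
    im,d=capture(n);np.savez(f"{n}0.npz",im=im,d=d);cv2.imwrite(f"pics/{n}0.png",im[:,:,::-1])
    m=camera_model(n);print(n,{k:np.round(v,4).tolist() for k,v in m.items()})
E
```

```text
{'time_s': 0.0, 'joint_positions': array([ 5.81270699e+01,  3.02776252e+01,  8.21583345e+01, -9.91794804e-04,
        6.76884176e+01, -1.02298482e+01]), 'qvel': array([ 0.02128122,  0.00926572,  0.03283825,  0.00693912, -0.10829416,
       -0.06360252]), 'tau': array([-1.07447573e-03, -4.40042889e+01, -1.76591277e+01,  6.32334058e-02,
        5.83100086e-02, -1.60717468e-04]), 'position': array([0.23012578, 0.58030562, 0.22957518]), 'tcp_rot': array([[-9.29501643e-01,  3.68816232e-01, -1.13265899e-03],
       [ 3.68817786e-01,  9.29499872e-01, -1.85193822e-03],
       [ 3.69781508e-04, -2.13912440e-03, -9.99997644e-01]]), 'force': array([ 0.40198541, -0.46388168, -0.59860037]), 'moment': array([ 0.01432631,  0.0450721 , -0.01096937]), 'opening': 1.00110092173655}
scene {'intrinsics': [[442.4219, 0.0, 318.0282], [0.0, 442.4219, 200.6924], [0.0, 0.0, 1.0]], 'pose': [[0.8311, 0.4477, -0.3297, 0.9528], [0.5558, -0.6852, 0.4707, -0.6229], [-0.0152, -0.5745, -0.8184, 1.1071], [0.0, 0.0, 0.0, 1.0]]}
top {'intrinsics': [[509.1842, 0.0, 322.6643], [0.0, 509.1842, 202.856], [0.0, 0.0, 1.0]], 'pose': [[0.0075, -0.9962, 0.0873, 0.3723], [-0.9998, -0.0088, -0.0149, -0.0006], [0.0157, -0.0872, -0.9961, 1.6273], [0.0, 0.0, 0.0, 1.0]]}
wrist {'intrinsics': [[295.7688, 0.0, 320.2234], [0.0, 295.7688, 194.2379], [0.0, 0.0, 1.0]], 'mount': [[-0.0008, -0.9651, -0.2619, 0.0719], [1.0, -0.0012, 0.0013, 0.0003], [-0.0015, -0.2619, 0.9651, -0.1533], [0.0, 0.0, 0.0, 1.0]]}
```

View pics/top0.png

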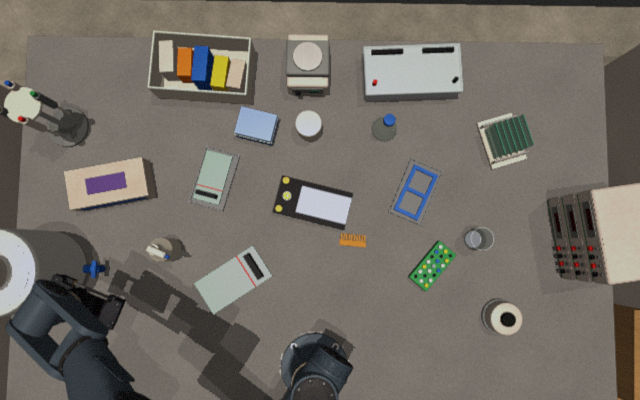

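View pics/scene0.png

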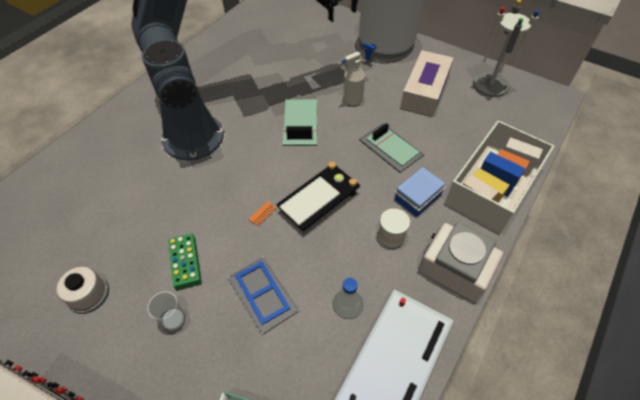

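View pics/wrist0.png

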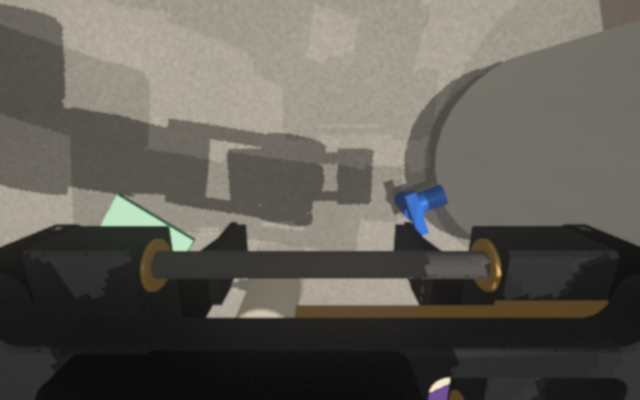

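Top view: the stand is at about (313,202) with its level on the left, so the free end points right. The spacer is at (415,191), and the two cover-like plates are at (214,180) and (233,279). Next I'll measure them.

```bash
cat > h.py <<'E'
from rig import *
import cv2,numpy as np
def ray(K,T,px,z):
    px=np.atleast_2d(px).astype(float)
    d=np.c_[(px[:,0]-K[0,2])/K[0,0],(px[:,1]-K[1,2])/K[1,1],np.ones(len(px))]@T[:3,:3].T
    t=(z-T[2,3])/d[:,2]
    return T[:3,3]+d*t[:,None]
def model(n,s=None):
    m=camera_model(n)
    if n!="wrist": return np.array(m["intrinsics"]),np.array(m["pose"])
    T=np.eye(4);T[:3,:3]=s["tcp_rot"];T[:3,3]=s["position"]
    return np.array(m["intrinsics"]),T@np.array(m["mount"])
def comps(mask,amin):
    n,l,st,c=cv2.connectedComponentsWithStats(mask.astype(np.uint8))
    return [(l==i,st[i]) for i in range(1,n) if st[i][4]>=amin]
def rect(mask,K,T,z):
    cs,_=cv2.findContours(mask.astype(np.uint8),cv2.RETR_EXTERNAL,cv2.CHAIN_APPROX_NONE)
    c=max(cs,key=cv2.contourArea)[:,0]
    P=ray(K,T,c,z)[:,:2]
    (cx,cy),(w,h),a=cv2.minAreaRect((P*1000).astype(np.float32))
    if w<h: w,h,a=h,w,a+90
    return np.round([cx,cy,w,h,a%180],1)
E
python3 - <<'E'
from h import *
import sys
for n in ["top","scene"]:
    z=np.load(n+"0.npz");im,d=z["im"],z["d"];K,T=model(n)
    hsv=cv2.cvtColor(im,cv2.COLOR_RGB2HSV);H,S,V=[hsv[...,i].astype(int) for i in range(3)]
    if n=="top":
        for p in [(214,165),(215,190),(233,285),(215,180),(415,180),(404,190),(300,200),(325,205),(280,200)]: print(p,hsv[p[1],p[0]],d[p[1],p[0]])
    masks=dict(blue=((H>100)&(H<125)&(S>130)&(V>90),0.014),white=((V>195)&(S<60),0.048),green=((H>40)&(H<85)&(S>25)&(S<120)&(V>120),0.011),orange=((H>5)&(H<20)&(S>150),0.003))
    for k,(m,z0) in masks.items():
        for mm,st in comps(m,150): print(n,k,st,rect(mm,K,T,z0))
E
```

```text
(214, 165) [ 65  24 177] 1.6292845
(215, 190) [ 10  44 170] 1.6186068
(233, 285) [ 69  10 178] 1.6057873
(215, 180) [ 66  23 178] 1.6248966
(415, 180) [ 24  10 125] 1.6429402
(404, 190) [109 169 181] 1.6283041
(300, 200) [113  16 212] 1.5836855
(325, 205) [106  20 212] 1.5903555
(280, 200) [170  16  47] 1.5888721
top blue [191  46  18  36 504] [965.7 377.7 117.2  46.9 176.7]
top blue [394 165  44  55 550] [ 551.5 -320.8  159.3   83.3  155. ]
top white [160  41  13  30 264] [976.2 477.3  95.1  37.9   2. ]
top white [212  50  37  37 393] [937.4 277.1 116.8 111.8  86.6]
top white [296  54  25  16 177] [962.1  26.   76.   47.9  88. ]
top white [288  78  39   7 260] [899.1  28.3 120.8  19.6  90.7]
top white [164  80  34  11 173] [877.8 427.2 104.9  24.8  82.9]
top white [  5  88  35  33 714] [810.4 924.  103.4  97.7  35.9]
top white [296 112  25  23 456] [763.3  23.8  75.7  70.7  90.6]
top white [243 120  32  20 270] [748.8 179.4  86.3  64.8  77.9]
top white [  65  158   82   50 1522] [566.9 649.6 238.1 116.1 101.4]
top white [ 594  185   46   97 1984] [ 424.  -968.7  287.7  148.2    8.4]
[... 1187 characters left out ...]
01]
scene white [477 248  25  40 389] [1021.9   55.4  125.6   23.7   90.1]
scene white [ 57 267  38  34 570] [ 142.4 -578.4   91.8   90.4   65.6]
scene white [ 337  291  115  109 6378] [ 928.8 -285.   299.8  153.3   92.9]
scene white [  0 370  47  30 677] [ 247.8 -826.2  145.    37.3    8.5]
scene green [283  99  35  31 951] [250.5 284.2 151.2 118.4 123.9]
scene green [282 132  36  13 246] [315.2 187.8 118.9  54.8  33. ]
scene green [377 134  43  31 694] [615.9 324.9 113.1  87.9 165.2]
scene green [167 233  26  53 230] [ 276.1 -374.9  164.2   64.4  115.8]
scene orange [499 150  30  17 196] [943.3 502.6  95.6  29.9 176.7]
scene orange [250 202  25  23 256] [ 393.1 -117.3   81.2   34.5   83.9]
```

The smaller plate (88 mm wide, centre near (0.60, 0.33)) is the cover. The stand is at (0.504,-0.025) and points outward at yaw -103.6°. The spacer is at (0.550,-0.320) with its axis at 155°. I'll rotate the tool y to -25° while lifting, then go to the spacer.

arm_command([
  {"translation":[0,0,-0.2],"dr":[0,0,1],"jaw":0},
  {"translation":[0,0,-0.2],"dr":[0,0,1],"jaw":0},
  {"translation":[0,0,-0.2],"dr":[0,0,1],"jaw":0},
  {"translation":[0,0,-0.2],"dr":[0,0,1],"jaw":0},
  {"translation":[0,0,-0.2],"dr":[0,0,1],"jaw":0},
  {"translation":[0,0,0],"dr":[0,0,1],"jaw":0},
  {"translation":[0,0,0],"dr":[0,0,1],"jaw":0},
  {"translation":[0,0,0],"dr":[0,0,1],"jaw":0},
  {"translation":[0,0,0],"dr":[0,0,1],"jaw":0},
  {"translation":[0,0,0],"dr":[0,0,1],"jaw":0},
  {"translation":[0,0,0],"dr":[0,0,1],"jaw":0},
  {"translation":[0,0,0],"dr":[0,0,1],"jaw":0},
])

```text
time_s: 1.15
position: [0.2303, 0.5806, 0.2551]
tcp_rot: [[0.069, 0.998, -0.001], [0.998, -0.069, -0.001], [-0.001, -0.0, -1.0]]
force: [0.3, 0.2, -0.3]
opening: 1.004
```

arm_command([
  {"translation":[0,0,0],"dr":[0,0,1],"jaw":0},
  {"translation":[0,0,0],"dr":[0,0,1],"jaw":0},
  {"translation":[0,0,0],"dr":[0,0,1],"jaw":0},
  {"translation":[0,0,0],"dr":[0,0,0.57],"jaw":0},
  {"translation":[0,0,0],"dr":[0,0,0],"jaw":0},
])

```text
time_s: 1.57
position: [0.2304, 0.5807, 0.2551]
tcp_rot: [[0.425, 0.905, -0.0], [0.905, -0.425, -0.001], [-0.001, -0.0, -1.0]]
force: [-0.5, -0.2, -0.7]
opening: 0.999
```

```bash
cat >> h.py <<'E'
def goto(x,y,z,yaw=None):
    s=read_state();R=s["tcp_rot"];p=s["position"]
    print("t",round(s["time_s"],2),"pos",np.round(p,4),"yawY",round(float(np.degrees(np.arctan2(R[1,1],R[0,1]))),2),"tilt(zx,zy)",np.round(R[:2,2],4),"F",np.round(s["force"],1),"M",np.round(s["moment"],2),"op",round(s["opening"],3),"j",np.round(s["joint_positions"],1))
    print("shift units (25mm)",np.round(R.T@(np.array([x,y,z])-p)/0.025,2), "turn units", None if yaw is None else round(((np.degrees(np.arctan2(R[1,1],R[0,1]))-yaw+180)%360-180)/6,3))
E
python3 -c "
from h import *
goto(0.55,-0.3195,0.26,-25)"
```

```text
t 1.57 pos [0.2304 0.5807 0.2551] yawY -25.12 tilt(zx,zy) [-0.0005 -0.0008] F [-0.5 -0.2 -0.7] M [-0.07  0.04 -0.01] op 0.999 j [58.1 28.8 80.5 -0.  70.8 83.2]
shift units (25mm) [-27.17  26.86  -0.17] turn units -0.02
```

arm_command([
  {"translation":[-0.5,0.5,0],"dr":[0,0,0],"jaw":0},
  {"translation":[-0.97,0.96,0],"dr":[0,0,0],"jaw":0},
  {"translation":[-0.97,0.96,0],"dr":[0,0,0],"jaw":0},
  {"translation":[-0.97,0.96,0],"dr":[0,0,0],"jaw":0},
  {"translation":[-0.97,0.96,0],"dr":[0,0,0],"jaw":0},
  {"translation":[-0.97,0.96,0],"dr":[0,0,0],"jaw":0},
  {"translation":[-0.97,0.96,0],"dr":[0,0,0],"jaw":0},
  {"translation":[-0.97,0.96,0],"dr":[0,0,0],"jaw":0},
  {"translation":[-0.97,0.96,0],"dr":[0,0,0],"jaw":0},
  {"translation":[-0.97,0.96,0],"dr":[0,0,0],"jaw":0},
  {"translation":[-0.97,0.96,0],"dr":[0,0,0],"jaw":0},
  {"translation":[-0.97,0.96,0],"dr":[0,0,0],"jaw":0},
])

```text
time_s: 2.57
position: [0.3628, 0.2093, 0.2556]
tcp_rot: [[0.422, 0.907, 0.0], [0.907, -0.422, 0.0], [0.0, 0.0, -1.0]]
force: [0.5, 1.2, 0.5]
opening: 0.999
```

arm_command([
  {"translation":[-0.97,0.96,0],"dr":[0,0,0],"jaw":0},
  {"translation":[-0.97,0.96,0],"dr":[0,0,0],"jaw":0},
  {"translation":[-0.97,0.96,0],"dr":[0,0,0],"jaw":0},
  {"translation":[-0.97,0.96,0],"dr":[0,0,0],"jaw":0},
  {"translation":[-0.97,0.96,0],"dr":[0,0,0],"jaw":0},
  {"translation":[-0.97,0.96,0],"dr":[0,0,0],"jaw":0},
  {"translation":[-0.97,0.96,0],"dr":[0,0,0],"jaw":0},
  {"translation":[-0.97,0.96,0],"dr":[0,0,0],"jaw":0},
  {"translation":[-0.97,0.96,0],"dr":[0,0,0],"jaw":0},
  {"translation":[-0.97,0.96,0],"dr":[0,0,0],"jaw":0},
  {"translation":[-0.97,0.96,0],"dr":[0,0,0],"jaw":0},
  {"translation":[-0.97,0.96,0],"dr":[0,0,0],"jaw":0},
])

```text
time_s: 3.57
position: [0.5004, -0.1765, 0.2555]
tcp_rot: [[0.422, 0.906, -0.0], [0.906, -0.422, 0.0], [0.0, -0.0, -1.0]]
force: [1.5, 0.1, 0.3]
opening: 1.001
```

arm_command([
  {"translation":[-0.97,0.96,0],"dr":[0,0,0],"jaw":0},
  {"translation":[-0.97,0.96,0],"dr":[0,0,0],"jaw":0},
  {"translation":[-0.97,0.96,0],"dr":[0,0,0],"jaw":0},
  {"translation":[-0.5,0.5,0],"dr":[0,0,0],"jaw":0},
  {"translation":[0,0,0],"dr":[0,0,0],"jaw":0},
])

```text
time_s: 3.98
position: [0.5419, -0.2924, 0.2551]
tcp_rot: [[0.425, 0.905, 0.002], [0.905, -0.425, -0.003], [-0.002, 0.003, -1.0]]
force: [-0.5, 1.0, 0.2]
opening: 1.001
```

```bash
cat > look.py <<'E'
from h import *
import sys
def look(tag):
    s=read_state();im,d=capture("wrist");K,T=model("wrist",s)
    np.savez(f"w_{tag}.npz",im=im,d=d,K=K,T=T);cv2.imwrite(f"pics/w_{tag}.png",im[:,:,::-1])
    return im,d,K,T
E
python3 - <<'E'
from look import *
goto(0.55,-0.3195,0.26,-25)
im,d,K,T=look("sp1")
hsv=cv2.cvtColor(im,cv2.COLOR_RGB2HSV);H,S,V=[hsv[...,i].astype(int) for i in range(3)]
m=(H>100)&(H<125)&(S>130)&(V>80)
for mm,st in comps(m,300): print(st,rect(mm,K,T,0.014))
E
```

```text
t 3.98 pos [ 0.5419 -0.2924  0.2551] yawY -25.16 tilt(zx,zy) [ 0.0019 -0.0028] F [-0.5  1.   0.2] M [-0.1   0.07 -0.02] op 1.001 j [-38.7  28.   82.   -0.1  69.8 -13.5]
shift units (25mm) [-0.84  0.75 -0.19] turn units -0.027
[ 484    0   48   34 1225] [ 820.7 -220.8   56.2   35.   154.8]
[ 275  153  117   59 2677] [ 549.4 -316.8  156.8   81.3  154.8]
```

View pics/w_sp1.png

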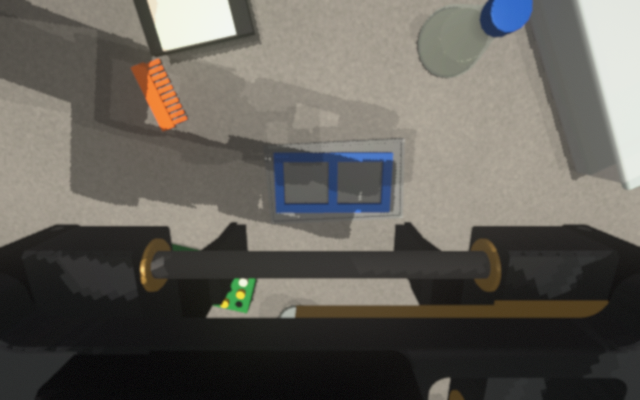

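Wrist view: the spacer spans (275–392, 153–212), size 157x81 mm at 154.8°, which agrees with the other views. Now I'll descend.

arm_command([
  {"translation":[-0.5,0.4,0.6],"dr":[0,0,0],"jaw":0},
  {"translation":[-0.32,0.33,1],"dr":[0,0,0],"jaw":0},
  {"translation":[0,0,1],"dr":[0,0,0],"jaw":0},
  {"translation":[0,0,1],"dr":[0,0,0],"jaw":0},
  {"translation":[0,0,1],"dr":[0,0,0],"jaw":0},
  {"translation":[0,0,1],"dr":[0,0,0],"jaw":0},
  {"translation":[0,0,1],"dr":[0,0,0],"jaw":0},
  {"translation":[0,0,0.8],"dr":[0,0,0],"jaw":0},
  {"translation":[0,0,0.4],"dr":[0,0,0],"jaw":0},
  {"translation":[0,0,0],"dr":[0,0,0],"jaw":0},
  {"translation":[0,0,0],"dr":[0,0,0],"jaw":0},
])

```text
time_s: 4.95
position: [0.5485, -0.3132, 0.0607]
tcp_rot: [[0.423, 0.906, -0.001], [0.906, -0.423, 0.001], [0.0, -0.001, -1.0]]
force: [0.1, -0.5, -0.1]
opening: 0.998
```

```bash
python3 - <<'E'
from look import *
goto(0.55,-0.3185,0.0155,-25.1)
im,d,K,T=look("sp2")
hsv=cv2.cvtColor(im,cv2.COLOR_RGB2HSV);H,S,V=[hsv[...,i].astype(int) for i in range(3)]
m=(H>100)&(H<125)&(S>130)&(V>60)
for mm,st in comps(m,300): print(st,rect(mm,K,T,0.014))
E
```

```text
t 4.95 pos [ 0.5485 -0.3132  0.0607] yawY -25.0 tilt(zx,zy) [-0.0006  0.0007] F [ 0.1 -0.5 -0.1] M [-0.09  0.07  0.03] op 0.998 j [-39.9  43.3  88.    0.   48.8 -14.9]
shift units (25mm) [-0.17  0.15  1.81] turn units 0.017
[ 210  165  231   86 6734] [ 553.6 -308.   158.2   63.3  155. ]
```

View pics/w_sp2.png

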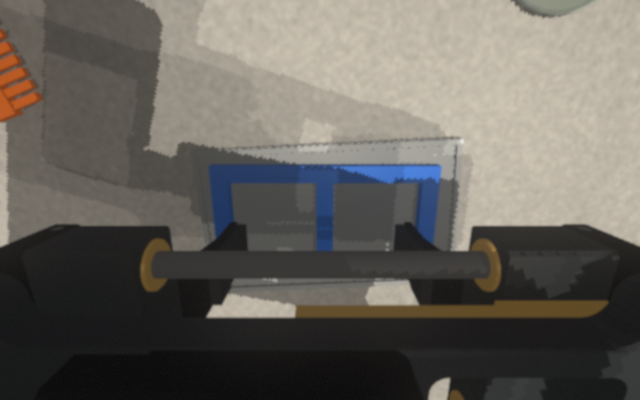

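arm_command([
  {"translation":[-0.16,0.14,0.5],"dr":[0,0,0],"jaw":0},
  {"translation":[0,0,0.5],"dr":[0,0,0],"jaw":0},
  {"translation":[0,0,0.4],"dr":[0,0,0],"jaw":0},
  {"translation":[0,0,0.25],"dr":[0,0,0],"jaw":0},
  {"translation":[0,0,0.1],"dr":[0,0,0],"jaw":0},
  {"translation":[0,0,0],"dr":[0,0,0],"jaw":0},
  {"translation":[0,0,0],"dr":[0,0,0],"jaw":0},
])

```text
time_s: 5.58
position: [0.5499, -0.3192, 0.0165]
tcp_rot: [[0.424, 0.906, -0.0], [0.906, -0.424, 0.0], [0.0, -0.0, -1.0]]
force: [-0.1, -0.1, -0.1]
opening: 1.003
```

```bash
python3 -c "
from h import *
goto(0.5495,-0.318,0.0155,-25.1)"
```

```text
t 5.58 pos [ 0.5499 -0.3192  0.0165] yawY -25.07 tilt(zx,zy) [-0.0003  0.0003] F [-0.1 -0.1 -0.1] M [-0.09  0.06 -0.01] op 1.003 j [-40.2  47.3  88.1   0.   44.7 -15.1]
shift units (25mm) [ 0.03 -0.03  0.04] turn units 0.006
```

Good. Close the jaws and lift.

arm_command([
  {"translation":[0,0,0.03],"dr":[0,0,0],"jaw":1},
  {"translation":[0,0,0],"dr":[0,0,0],"jaw":1},
  {"translation":[0,0,0],"dr":[0,0,0],"jaw":1},
  {"translation":[0,0,0],"dr":[0,0,0],"jaw":1},
  {"translation":[0,0,0],"dr":[0,0,0],"jaw":1},
  {"translation":[0,0,0],"dr":[0,0,0],"jaw":1},
  {"translation":[0,0,0],"dr":[0,0,0],"jaw":1},
  {"translation":[0,0,0],"dr":[0,0,0],"jaw":1},
  {"translation":[0,0,0],"dr":[0,0,0],"jaw":1},
  {"translation":[0,0,0],"dr":[0,0,0],"jaw":1},
])

```text
time_s: 6.42
position: [0.55, -0.3192, 0.016]
tcp_rot: [[0.424, 0.906, -0.0], [0.906, -0.424, 0.0], [0.0, -0.0, -1.0]]
force: [1.1, -0.2, -0.5]
opening: 0.326
```

arm_command([
  {"translation":[0,0,-0.2],"dr":[0,0,0],"jaw":1},
  {"translation":[0,0,-0.5],"dr":[0,0,0],"jaw":1},
  {"translation":[0,0,-0.8],"dr":[0,0,0],"jaw":1},
  {"translation":[0,0,-0.8],"dr":[0,0,0],"jaw":1},
  {"translation":[0,0,-0.8],"dr":[0,0,0],"jaw":1},
  {"translation":[0,0,-0.8],"dr":[0,0,0],"jaw":1},
  {"translation":[0,0,-0.5],"dr":[0,0,0],"jaw":1},
  {"translation":[0,0,-0.2],"dr":[0,0,0],"jaw":1},
  {"translation":[0,0,0],"dr":[0,0,0],"jaw":1},
  {"translation":[0,0,0],"dr":[0,0,0],"jaw":1},
])

```text
time_s: 7.25
position: [0.5497, -0.319, 0.1309]
tcp_rot: [[0.424, 0.906, -0.0], [0.906, -0.424, 0.0], [0.0, -0.0, -1.0]]
force: [0.4, 0.5, 0.1]
opening: 0.005
```

```bash
python3 - <<'E'
from look import *
goto(0.504,-0.025,0.13,-103.6)
im,d,K,T=look("sp3")
hsv=cv2.cvtColor(im,cv2.COLOR_RGB2HSV);H,S,V=[hsv[...,i].astype(int) for i in range(3)]
m=(H>100)&(H<125)&(S>130)&(V>60)
zt=read_state()["position"][2]-0.0015
for mm,st in comps(m,300): print(st,rect(mm,K,T,zt))
E
```

```text
t 7.25 pos [ 0.5497 -0.319   0.1309] yawY -25.07 tilt(zx,zy) [-0.0004  0.0003] F [0.4 0.5 0.1] M [-0.12  0.12 -0.01] op 0.005 j [-40.2  37.9  85.4  -0.   56.8 -15.1]
shift units (25mm) [ 9.88 -6.64  0.04] turn units 13.089
[ 234  148  173   84 5244] [ 562.4 -290.    90.9   46.5  154.9]
```

View pics/w_sp3.png

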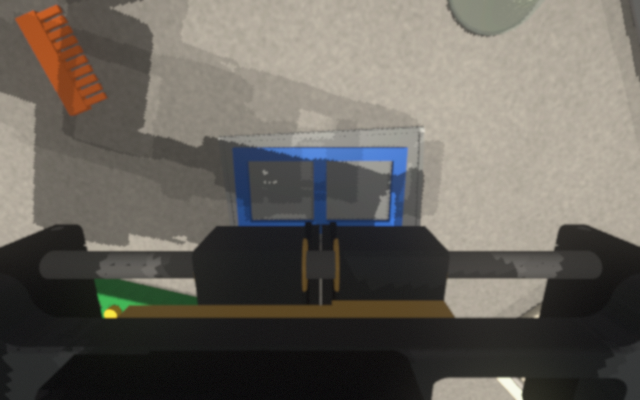

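Closing was too slow: the lift started at opening 0.33, so the spacer stayed on the mat, spanning (234–407, 148–…). I'll reopen, re-measure and repeat with a longer close.

arm_command([
  {"translation":[0,0,0],"dr":[0,0,0],"jaw":0},
  {"translation":[0,0,0],"dr":[0,0,0],"jaw":0},
  {"translation":[0,0,0],"dr":[0,0,0],"jaw":0},
  {"translation":[0,0,0],"dr":[0,0,0],"jaw":0},
  {"translation":[0,0,0],"dr":[0,0,0],"jaw":0},
  {"translation":[0,0,0],"dr":[0,0,0],"jaw":0},
  {"translation":[0,0,0],"dr":[0,0,0],"jaw":0},
  {"translation":[0,0,0],"dr":[0,0,0],"jaw":0},
])

```text
time_s: 7.97
position: [0.55, -0.3192, 0.1311]
tcp_rot: [[0.424, 0.906, 0.0], [0.906, -0.424, -0.0], [0.0, 0.0, -1.0]]
force: [0.8, -0.8, -0.7]
opening: 0.526
```

```bash
python3 - <<'E'
from look import *
goto(0.55,-0.3185,0.016,-25.1)
im,d,K,T=look("sp4")
hsv=cv2.cvtColor(im,cv2.COLOR_RGB2HSV);H,S,V=[hsv[...,i].astype(int) for i in range(3)]
m=(H>100)&(H<125)&(S>130)&(V>60)
for mm,st in comps(m,300):
    r=rect(mm,K,T,0.014);u=np.array([.424,.906]);print(st,r,"centre",r[:2]+u*(r[3]/2-42))
E
```

```text
t 7.97 pos [ 0.55   -0.3192  0.1311] yawY -25.07 tilt(zx,zy) [ 0. -0.] F [ 0.8 -0.8 -0.7] M [-0.07  0.01 -0.01] op 0.526 j [-40.2  37.9  85.3   0.   56.8 -15.1]
shift units (25mm) [ 0.03 -0.01  4.6 ] turn units 0.006
[ 233  148  173   85 6006] [ 549.2 -317.2  158.    81.9  154.9] centre [ 548.7548 -318.1513]
```

arm_command([
  {"translation":[0.03,0,0.6],"dr":[0,0,0],"jaw":0.55},
  {"translation":[0,0,0.8],"dr":[0,0,0],"jaw":0.55},
  {"translation":[0,0,0.9],"dr":[0,0,0],"jaw":0.55},
  {"translation":[0,0,0.9],"dr":[0,0,0],"jaw":0.55},
  {"translation":[0,0,0.8],"dr":[0,0,0],"jaw":0.55},
  {"translation":[0,0,0.4],"dr":[0,0,0],"jaw":0.55},
  {"translation":[0,0,0.2],"dr":[0,0,0],"jaw":0.55},
  {"translation":[0,0,0],"dr":[0,0,0],"jaw":0.55},
  {"translation":[0,0,0],"dr":[0,0,0],"jaw":0.55},
])

```text
time_s: 8.77
position: [0.5509, -0.319, 0.0167]
tcp_rot: [[0.424, 0.906, 0.001], [0.906, -0.424, -0.001], [-0.0, 0.001, -1.0]]
force: [-0.6, -0.5, 0.3]
opening: 0.451
```

arm_command([
  {"translation":[0,0,0],"dr":[0,0,0],"jaw":1},
  {"translation":[0,0,0],"dr":[0,0,0],"jaw":1},
  {"translation":[0,0,0],"dr":[0,0,0],"jaw":1},
  {"translation":[0,0,0],"dr":[0,0,0],"jaw":1},
  {"translation":[0,0,0],"dr":[0,0,0],"jaw":1},
  {"translation":[0,0,0],"dr":[0,0,0],"jaw":1},
  {"translation":[0,0,0],"dr":[0,0,0],"jaw":1},
  {"translation":[0,0,0],"dr":[0,0,0],"jaw":1},
  {"translation":[0,0,0],"dr":[0,0,0],"jaw":1},
  {"translation":[0,0,0],"dr":[0,0,0],"jaw":1},
])

```text
time_s: 9.6
position: [0.5504, -0.3186, 0.0163]
tcp_rot: [[0.424, 0.906, 0.0], [0.906, -0.424, -0.0], [-0.0, 0.0, -1.0]]
force: [0.1, -0.1, 3.1]
opening: 0.129
```

```bash
python3 -c "
from h import *
goto(0.5495,-0.318,0.016,-25.1)"
```

```text
t 9.6 pos [ 0.5504 -0.3186  0.0163] yawY -25.07 tilt(zx,zy) [ 0.0001 -0.0001] F [ 0.1 -0.1  3.1] M [-0.1   0.21  0.02] op 0.129 j [-40.1  47.3  88.1  -0.   44.6 -15. ]
shift units (25mm) [ 0.01 -0.04  0.01] turn units 0.006
```

arm_command([
  {"translation":[0,0,0],"dr":[0,0,0],"jaw":1},
  {"translation":[0,0,0],"dr":[0,0,0],"jaw":1},
  {"translation":[0,0,-0.2],"dr":[0,0,0],"jaw":1},
  {"translation":[0,0,-0.5],"dr":[0,0,0],"jaw":1},
  {"translation":[0,0,-0.8],"dr":[0,0,0],"jaw":1},
  {"translation":[0,0,-0.9],"dr":[0,0,0],"jaw":1},
  {"translation":[0,0,-0.9],"dr":[0,0,0],"jaw":1},
  {"translation":[0,0,-0.8],"dr":[0,0,0],"jaw":1},
  {"translation":[0,0,-0.6],"dr":[0,0,0],"jaw":1},
  {"translation":[0,0,-0.3],"dr":[0,0,0],"jaw":1},
  {"translation":[0,0,0],"dr":[0,0,0],"jaw":1},
  {"translation":[0,0,0],"dr":[0,0,0],"jaw":1},
])

```text
time_s: 10.6
position: [0.5502, -0.3184, 0.1412]
tcp_rot: [[0.424, 0.906, 0.0], [0.906, -0.424, -0.0], [-0.0, 0.0, -1.0]]
force: [-0.2, 0.5, -1.1]
opening: 0.132
```

```bash
python3 - <<'E'
from look import *
goto(0.504,-0.025,0.13,-103.6)
im,d,K,T=look("sp5")
hsv=cv2.cvtColor(im,cv2.COLOR_RGB2HSV);H,S,V=[hsv[...,i].astype(int) for i in range(3)]
m=(H>100)&(H<125)&(S>130)&(V>60)
zt=read_state()["position"][2]-0.0015
for mm,st in comps(m,300): print(st,rect(mm,K,T,zt))
E
```

```text
t 10.6 pos [ 0.5502 -0.3184  0.1412] yawY -25.07 tilt(zx,zy) [ 0.0002 -0.0002] F [-0.2  0.5 -1.1] M [-0.03  0.04 -0.02] op 0.132 j [-40.1  37.1  85.   -0.   57.9 -15. ]
shift units (25mm) [ 9.85 -6.65  0.45] turn units 13.089
[ 173  171  295   80 9370] [ 558.2 -300.4  157.8   46.   154.9]
[307 279  27  25 587] [ 536.8 -345.5   16.3   15.7   64.9]
```

View pics/w_sp5.png

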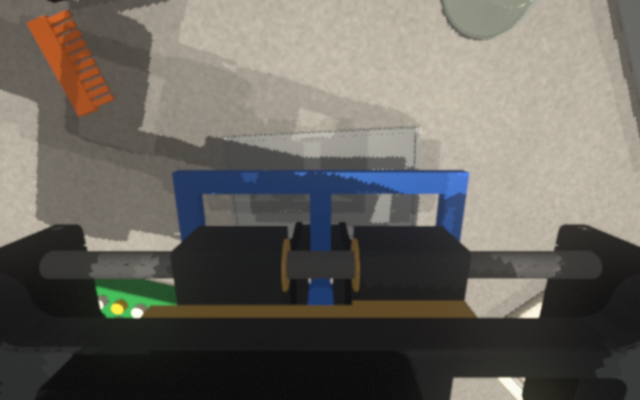

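Held square and centred: opening is 11.5 mm and the offset is under 1 mm. Next I'll turn and go to a viewpoint beside the stand.

arm_command([
  {"translation":[0,0,-0.3],"dr":[0,0,0.5],"jaw":1},
  {"translation":[0,0,-0.3],"dr":[0,0,1],"jaw":1},
  {"translation":[0,0,-0.3],"dr":[0,0,1],"jaw":1},
  {"translation":[0,0,0],"dr":[0,0,1],"jaw":1},
  {"translation":[0,0,0],"dr":[0,0,1],"jaw":1},
  {"translation":[0,0,0],"dr":[0,0,1],"jaw":1},
  {"translation":[0,0,0],"dr":[0,0,1],"jaw":1},
  {"translation":[0,0,0],"dr":[0,0,1],"jaw":1},
  {"translation":[0,0,0],"dr":[0,0,1],"jaw":1},
  {"translation":[0,0,0],"dr":[0,0,1],"jaw":1},
  {"translation":[0,0,0],"dr":[0,0,1],"jaw":1},
  {"translation":[0,0,0],"dr":[0,0,1],"jaw":1},
])

```text
time_s: 11.65
position: [0.5494, -0.3178, 0.1615]
tcp_rot: [[0.997, -0.076, -0.003], [-0.076, -0.997, 0.002], [-0.003, -0.002, -1.0]]
force: [-0.5, -0.8, -0.6]
opening: 0.132
```

arm_command([
  {"translation":[0,0,0],"dr":[0,0,1],"jaw":1},
  {"translation":[0,0,0],"dr":[0,0,0.6],"jaw":1},
  {"translation":[0,0,0],"dr":[0,0,0],"jaw":1},
])

```text
time_s: 11.9
position: [0.5495, -0.3179, 0.1617]
tcp_rot: [[0.971, -0.237, -0.003], [-0.237, -0.971, 0.002], [-0.003, -0.002, -1.0]]
force: [0.4, -0.4, -2.2]
opening: 0.134
```

```bash
python3 -c "
from h import *
goto(0.416,-0.004,0.16,-103.6)"
```

```text
t 11.9 pos [ 0.5495 -0.3179  0.1617] yawY -103.73 tilt(zx,zy) [-0.0026  0.0022] F [ 0.4 -0.4 -2.2] M [-0.06  0.23  0.01] op 0.134 j [-40.1  35.6  84.1  -0.   60.5  63.6]
shift units (25mm) [ -8.17 -10.93   0.11] turn units -0.021
```

arm_command([
  {"translation":[-0.35,-0.45,0],"dr":[0,0,0],"jaw":1},
  {"translation":[-0.74,-1,0],"dr":[0,0,0],"jaw":1},
  {"translation":[-0.74,-1,0],"dr":[0,0,0],"jaw":1},
  {"translation":[-0.74,-1,0],"dr":[0,0,0],"jaw":1},
  {"translation":[-0.74,-1,0],"dr":[0,0,0],"jaw":1},
  {"translation":[-0.74,-1,0],"dr":[0,0,0],"jaw":1},
  {"translation":[-0.74,-1,0],"dr":[0,0,0],"jaw":1},
  {"translation":[-0.74,-1,0],"dr":[0,0,0],"jaw":1},
  {"translation":[-0.74,-1,0],"dr":[0,0,0],"jaw":1},
  {"translation":[-0.74,-1,0],"dr":[0,0,0],"jaw":1},
  {"translation":[-0.74,-1,0],"dr":[0,0,0],"jaw":1},
  {"translation":[-0.5,-0.5,0],"dr":[0,0,0],"jaw":1},
])

```text
time_s: 12.9
position: [0.4118, -0.001, 0.1629]
tcp_rot: [[0.972, -0.233, -0.004], [-0.233, -0.972, 0.002], [-0.004, -0.001, -1.0]]
force: [-1.0, -0.3, -1.0]
opening: 0.133
```

arm_command([
  {"translation":[0,0,0],"dr":[0,0,0],"jaw":1},
  {"translation":[0,0,0],"dr":[0,0,0],"jaw":1},
  {"translation":[0,0,0],"dr":[0,0,0],"jaw":1},
])

```text
time_s: 13.15
position: [0.4156, -0.0044, 0.1635]
tcp_rot: [[0.972, -0.235, 0.001], [-0.235, -0.972, -0.001], [0.001, 0.0, -1.0]]
force: [0.8, -0.8, -1.3]
opening: 0.128
```

```bash
python3 - <<'E'
from look import *
goto(0.504,-0.025,0.13,-103.6)
im,d,K,T=look("st1")
hsv=cv2.cvtColor(im,cv2.COLOR_RGB2HSV);H,S,V=[hsv[...,i].astype(int) for i in range(3)]
for mm,st in comps((V>195)&(S<60),1500): print("white",st,rect(mm,K,T,0.048))
m=(H>100)&(H<125)&(S>130)&(V>60)
zt=read_state()["position"][2]-0.0015
for mm,st in comps(m,300): print(st,rect(mm,K,T,zt))
E
```

```text
t 13.15 pos [ 0.4156 -0.0044  0.1635] yawY -103.61 tilt(zx,zy) [ 0.0012 -0.0006] F [ 0.8 -0.8 -1.3] M [-0.03  0.19  0.01] op 0.128 j [-16.1  21.1 115.1  -0.   43.7  87.5]
shift units (25mm) [ 3.63 -0.03  1.34] turn units -0.002
white [  223    40   192   103 18857] [502.3 -23.2 159.4  83.2  76.3]
[ 173  171  291   80 8303] [434.3  -7.9 156.8  45.6  76. ]
[307 279  28  26 598] [385.8   3.4  16.9  16.3 166.4]
```

View pics/w_st1.png

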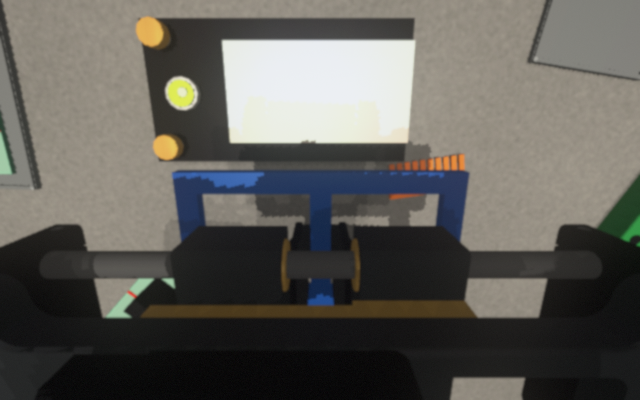

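The wrist view gives the base plate at (502.3,-23.2), 159.4x83.2 mm, 76.3°, in the upper middle of the picture (223–415, 40–143). Move over it and descend to hover.

arm_command([
  {"translation":[0.4,0,0],"dr":[0,0,0],"jaw":1},
  {"translation":[0.9,-0.07,0],"dr":[0,0,0.015],"jaw":1},
  {"translation":[0.9,0,0],"dr":[0,0,0],"jaw":1},
  {"translation":[0.9,0,0.2],"dr":[0,0,0],"jaw":1},
  {"translation":[0.46,0,0.5],"dr":[0,0,0],"jaw":1},
  {"translation":[0,0,0.8],"dr":[0,0,0],"jaw":1},
  {"translation":[0,0,0.8],"dr":[0,0,0],"jaw":1},
  {"translation":[0,0,0.7],"dr":[0,0,0],"jaw":1},
  {"translation":[0,0,0.4],"dr":[0,0,0],"jaw":1},
  {"translation":[0,0,0.1],"dr":[0,0,0],"jaw":1},
  {"translation":[0,0,0],"dr":[0,0,0],"jaw":1},
  {"translation":[0,0,0],"dr":[0,0,0],"jaw":1},
])

```text
time_s: 14.2
position: [0.5023, -0.0237, 0.0764]
tcp_rot: [[0.971, -0.238, 0.001], [-0.238, -0.971, -0.0], [0.001, 0.0, -1.0]]
force: [0.1, -0.8, -0.7]
opening: 0.131
```

```bash
python3 -c "
from h import *
goto(0.5025,-0.0237,0.0583,-103.7)"
```

```text
t 14.2 pos [ 0.5023 -0.0237  0.0764] yawY -103.78 tilt(zx,zy) [ 0.0012 -0.0004] F [ 0.1 -0.8 -0.7] M [0.03 0.22 0.  ] op 0.131 j [-15.5  35.4 106.9  -0.   37.7  88.3]
shift units (25mm) [ 0.01 -0.    0.73] turn units -0.014
```

arm_command([
  {"translation":[0,0,0.2],"dr":[0,0,0],"jaw":1},
  {"translation":[0,0,0.2],"dr":[0,0,0],"jaw":1},
  {"translation":[0,0,0.12],"dr":[0,0,0],"jaw":1},
  {"translation":[0,0,0.08],"dr":[0,0,0],"jaw":1},
  {"translation":[0,0,0.06],"dr":[0,0,0],"jaw":1},
  {"translation":[0,0,0.04],"dr":[0,0,0],"jaw":1},
  {"translation":[0,0,0.02],"dr":[0,0,0],"jaw":1},
  {"translation":[0,0,0],"dr":[0,0,0],"jaw":1},
  {"translation":[0,0,0],"dr":[0,0,0],"jaw":1},
])

```text
time_s: 14.95
position: [0.5014, -0.0232, 0.0583]
tcp_rot: [[0.971, -0.238, 0.0], [-0.238, -0.971, -0.0], [0.0, 0.0, -1.0]]
force: [-1.1, 0.9, 2.0]
opening: 0.13
```

```bash
python3 -c "
from h import *
goto(0.5025,-0.0237,0.0583,-103.7)"
```

```text
t 14.95 pos [ 0.5014 -0.0232  0.0583] yawY -103.75 tilt(zx,zy) [ 0.0001 -0.    ] F [-1.1  0.9  2. ] M [-0.02  0.32  0.02] op 0.13 j [-15.4  37.4 107.4   0.   35.2  88.3]
shift units (25mm) [ 0.05  0.01 -0.  ] turn units -0.009
```

arm_command([
  {"translation":[0.02,0,0.03],"dr":[0,0,0],"jaw":1},
  {"translation":[0,0,0],"dr":[0,0,0],"jaw":1},
  {"translation":[0,0,0],"dr":[0,0,0],"jaw":0.6},
  {"translation":[0,0,0],"dr":[0,0,0],"jaw":0.6},
  {"translation":[0,0,0],"dr":[0,0,0],"jaw":0.6},
  {"translation":[0,0,0],"dr":[0,0,0],"jaw":0.6},
  {"translation":[0,0,0],"dr":[0,0,0],"jaw":0.6},
])

```text
time_s: 15.53
position: [0.502, -0.0234, 0.0571]
tcp_rot: [[0.971, -0.238, -0.0], [-0.238, -0.971, -0.0], [-0.0, 0.0, -1.0]]
force: [0.1, -0.4, 0.4]
opening: 0.377
```

```bash
python3 -c "
from h import *
goto(0.5025,-0.0237,0.17,-103.7)"
```

```text
t 15.53 pos [ 0.502  -0.0234  0.0571] yawY -103.76 tilt(zx,zy) [-0.0001 -0.    ] F [ 0.1 -0.4  0.4] M [ 0.08  0.19 -0.03] op 0.377 j [-15.4  37.5 107.4  -0.   35.1  88.3]
shift units (25mm) [ 0.02  0.01 -4.52] turn units -0.009
```

arm_command([
  {"translation":[0,0,-0.2],"dr":[0,0,0],"jaw":0.4},
  {"translation":[0,0,-0.5],"dr":[0,0,0],"jaw":0.4},
  {"translation":[0,0,-1],"dr":[0,0,0],"jaw":0.2},
  {"translation":[0,0,-1],"dr":[0,0,0],"jaw":0.2},
  {"translation":[-0.5,0,-1],"dr":[0,0,0],"jaw":0.2},
  {"translation":[-1,0,-1],"dr":[0,0,0],"jaw":0.2},
  {"translation":[-0.8,0,-1],"dr":[0,0,0],"jaw":0.2},
  {"translation":[0,0,-0.4],"dr":[0,0,0],"jaw":0.2},
  {"translation":[0,0,0],"dr":[0,0,0],"jaw":0.2},
  {"translation":[0,0,0],"dr":[0,0,0],"jaw":0.2},
])

```text
time_s: 16.37
position: [0.4467, -0.0098, 0.2106]
tcp_rot: [[0.971, -0.238, 0.003], [-0.238, -0.971, -0.001], [0.003, 0.0, -1.0]]
force: [0.4, -0.1, -0.1]
opening: 0.799
```

```bash
python3 - <<'E'
from look import *
goto(0.54,0.342,0.21,-14.2)
im,d,K,T=look("st2")
hsv=cv2.cvtColor(im,cv2.COLOR_RGB2HSV);H,S,V=[hsv[...,i].astype(int) for i in range(3)]
m=(H>100)&(H<125)&(S>130)&(V>60)
for mm,st in comps(m,300): print(st,rect(mm,K,T,0.056))
for n in ["scene","top"]:
    im,d=capture(n);K,T=model(n);cv2.imwrite(f"pics/{n}1.png",im[:,:,::-1]);np.savez(n+"1.npz",im=im,d=d)
    hsv=cv2.cvtColor(im,cv2.COLOR_RGB2HSV);H,S,V=[hsv[...,i].astype(int) for i in range(3)]
    for mm,st in comps((H>100)&(H<125)&(S>130)&(V>60),300): print(n,st,rect(mm,K,T,0.056))
E
```

```text
t 16.37 pos [ 0.4467 -0.0098  0.2106] yawY -103.75 tilt(zx,zy) [ 0.0028 -0.0008] F [ 0.4 -0.1 -0.1] M [-0.01  0.14 -0.02] op 0.799 j [-15.6  18.3 108.1  -0.   53.4  88.1]
shift units (25mm) [  0.28 -14.56   0.02] turn units -14.926
[ 240   88  161   83 2994] [501.1 -21.8 158.4  81.8  76.3]
scene [483 153  41  42 727] [927.1 365.9 122.5 110.1  85.6]
scene [280 175  60  47 544] [500.5 -21.4 164.8  86.6  75.9]
top [191  46  18  37 534] [948.2 367.5 118.2  47.2 176.7]
```

View pics/w_st2.png

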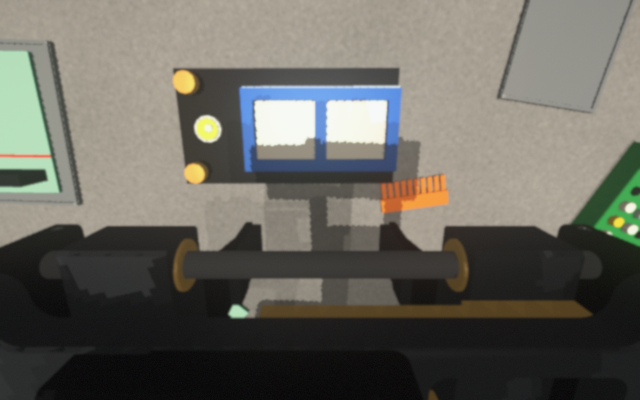

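View pics/scene1.png

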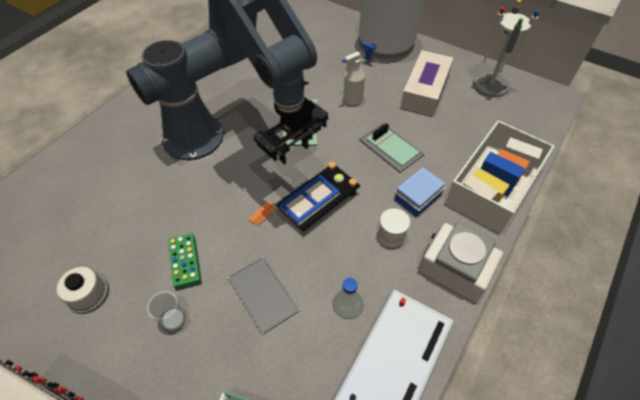

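The spacer lies on the base plate, 158x82 mm at (501.1,-21.8) and 76.3°, about 1–2 mm from the plate's own centre, which is within tolerance. On to the cover.

arm_command([
  {"translation":[0,-0.5,0],"dr":[0,0,-0.5],"jaw":0.2},
  {"translation":[0.02,-1,0],"dr":[0,0,0],"jaw":0.2},
  {"translation":[0.02,-1,0],"dr":[0,0,0],"jaw":0.2},
  {"translation":[0.02,-1,0],"dr":[0,0,0],"jaw":0.2},
  {"translation":[0.02,-1,0],"dr":[0,0,0],"jaw":0.2},
  {"translation":[0.02,-1,0],"dr":[0,0,0],"jaw":0.2},
  {"translation":[0.02,-1,0],"dr":[0,0,0],"jaw":0.2},
  {"translation":[0.02,-1,0],"dr":[0,0,0],"jaw":0.2},
  {"translation":[0.02,-1,0],"dr":[0,0,0],"jaw":0.2},
  {"translation":[0.02,-1,0],"dr":[0,0,0],"jaw":0.2},
  {"translation":[0,-1,0],"dr":[0,0,-0.5],"jaw":0.2},
  {"translation":[0,-0.5,0],"dr":[0,0,-1],"jaw":0.2},
])

```text
time_s: 17.52
position: [0.5024, 0.2621, 0.2081]
tcp_rot: [[1.0, -0.026, -0.001], [-0.026, -1.0, 0.0], [-0.001, -0.0, -1.0]]
force: [-0.3, 1.1, -0.2]
opening: 0.799
```

arm_command([
  {"translation":[0,0,0],"dr":[0,0,-1],"jaw":0.2},
  {"translation":[0,0,0],"dr":[0,0,-1],"jaw":0.2},
  {"translation":[0,0,0],"dr":[0,0,-1],"jaw":0.2},
  {"translation":[0,0,0],"dr":[0,0,-1],"jaw":0.2},
  {"translation":[0,0,0],"dr":[0,0,-1],"jaw":0.2},
  {"translation":[0,0,0],"dr":[0,0,-1],"jaw":0.2},
  {"translation":[0,0,0],"dr":[0,0,-1],"jaw":0.2},
  {"translation":[0,0,0],"dr":[0,0,-1],"jaw":0.2},
  {"translation":[0,0,0],"dr":[0,0,-1],"jaw":0.2},
  {"translation":[0,0,0],"dr":[0,0,-1],"jaw":0.2},
  {"translation":[0,0,0],"dr":[0,0,-1],"jaw":0.2},
  {"translation":[0,0,0],"dr":[0,0,-1],"jaw":0.2},
])

```text
time_s: 18.52
position: [0.5017, 0.2595, 0.2079]
tcp_rot: [[0.333, 0.943, -0.003], [0.943, -0.333, -0.001], [-0.002, -0.002, -1.0]]
force: [0.5, 0.1, 1.6]
opening: 0.802
```

arm_command([
  {"translation":[0,0,0],"dr":[0,0,-0.9],"jaw":0.2},
  {"translation":[0,0,0],"dr":[0,0,0],"jaw":0.2},
  {"translation":[0,0,0],"dr":[0,0,0],"jaw":0.2},
])

```text
time_s: 18.77
position: [0.5017, 0.2595, 0.2084]
tcp_rot: [[0.251, 0.968, -0.002], [0.968, -0.251, -0.001], [-0.001, -0.002, -1.0]]
force: [-1.0, 0.8, 0.3]
opening: 0.801
```

```bash
python3 - <<'E'
from look import *
goto(0.54,0.342,0.14,-14.2)
im,d,K,T=look("cv1")
hsv=cv2.cvtColor(im,cv2.COLOR_RGB2HSV);H,S,V=[hsv[...,i].astype(int) for i in range(3)]
for mm,st in comps((H>40)&(H<85)&(S>20)&(V>110),800): print("green",st,rect(mm,K,T,0.011))
for mm,st in comps(((H>170)|(H<8))&(S>120)&(V>100),40): print("red",st,rect(mm,K,T,0.011))
for mm,st in comps((V<45),300):
    if st[1]<225: print("black",st,rect(mm,K,T,0.045))
E
```

```text
t 18.77 pos [0.5017 0.2595 0.2084] yawY -14.51 tilt(zx,zy) [-0.0022 -0.0006] F [-1.   0.8  0.3] M [-0.07  0.04 -0.02] op 0.801 j [16.  27.2 92.1  0.  60.8 30.5]
shift units (25mm) [3.58 0.66 2.73] turn units -0.051
green [ 353   54  106   82 5838] [615.3 324.9 112.6  86.6 165.5]
green [  45  128  154  105 8776] [253.2 287.4 153.  116.5 123.2]
red [189 212  12  15  41] [333.9 245.7  24.6   3.2  36.2]
black [222 223  40  29 715] [395.6 219.6  46.   34.9 165.5]
black [381 223  38  28 647] [573.9 174.2  44.3  33.6 165.5]
```

View pics/w_cv1.png

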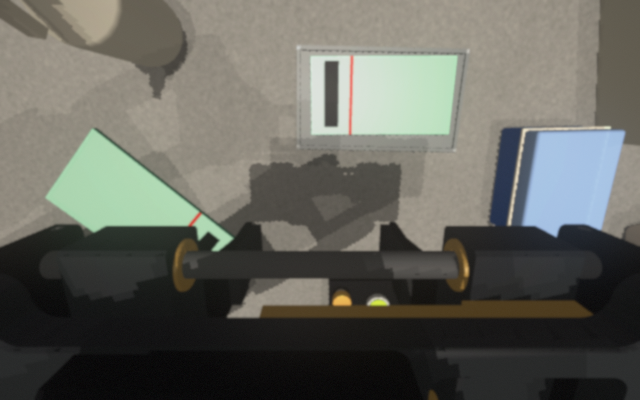

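```bash
python3 - <<'E'
from h import *
z=np.load("w_cv1.npz");im,d,K,T=z["im"],z["d"],z["K"],z["T"]
hsv=cv2.cvtColor(im,cv2.COLOR_RGB2HSV);H,S,V=[hsv[...,i].astype(int) for i in range(3)]
roi=np.zeros(V.shape,bool);roi[50:140,305:470]=1
rib=(V<70)&roi
for mm,st in comps(rib,50): print("rib",st,rect(mm,K,T,0.045))
red=((H>165)|(H<12))&(S>60)&roi
for mm,st in comps(red,30): print("red",st,rect(mm,K,T,0.011))
r2=roi.copy();r2[:,:305]=0
print(hsv[95,315],hsv[95,345],hsv[95,305],hsv[140,400])
pl=(V>150)&roi
for mm,st in comps(cv2.morphologyEx((pl|rib|red).astype(np.uint8),cv2.MORPH_CLOSE,np.ones((5,5))),500): print("plate",st,rect(mm,K,T,0.011))
zt=np.load("top1.npz");K2,T2=model("top")
hh=zt["d"]
# heights near the bottle from top view
v,u=np.mgrid[0:400,0:640];D=hh
P=np.stack([(u-K2[0,2])/K2[0,0]*D,(v-K2[1,2])/K2[1,1]*D,D],-1)@T2[:3,:3].T+T2[:3,3]
for lo,hi in [(0.03,0.1),(0.1,0.15),(.15,.25)]:
    q=(P[...,2]>lo)&(P[...,2]<hi)&(P[...,0]>0.28)&(P[...,0]<0.5)&(P[...,1]>0.3)&(P[...,1]<0.55)&(D>0)
    if q.any(): print(lo,q.sum(),P[q].min(0).round(3),P[q].max(0).round(3))
E
```

```text
red [349  55   5  80 251] [557.1 340.1  84.5   3.5  75.6]
[ 55   7 225] [ 56   9 226] [ 22  16 177] [ 30  14 142]
plate [  305    50   155    90 12332] [589.6 331.2 171.3  95.2 165.4]
plate [456  50  14  90 672] [678.6 307.4  96.5  15.   82.9]
0.03 141 [0.331 0.419 0.03 ] [0.401 0.457 0.098]
0.1 299 [0.329 0.42  0.1  ] [0.4   0.489 0.148]
0.15 195 [0.34  0.407 0.151] [0.379 0.471 0.204]
```

View pics/top1.png

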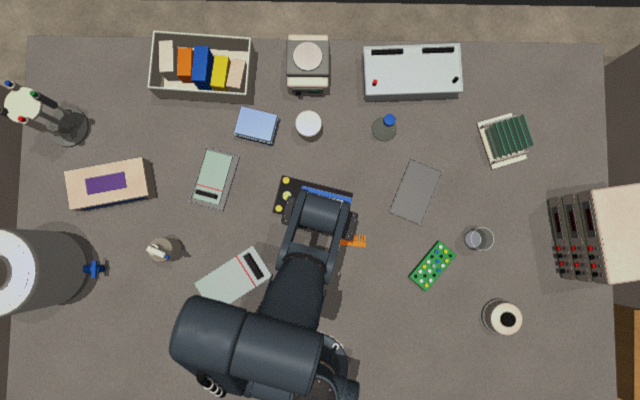

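```bash
python3 - <<'E'
from h import *
z=np.load("w_cv1.npz");im,d,K,T=z["im"],z["d"],z["K"],z["T"]
V=im.max(2).astype(int);roi=np.zeros(V.shape,bool);roi[56:134,314:347]=1
print(V[95,325:340])
for mm,st in comps((V<110)&roi,50): print("rib",st,rect(mm,K,T,0.045))
goto(0.5348,0.3458,0.1,-14.4)
E
```

```text
[114  85  81  82  80  82  81  82  81  82  82  88 118 170 213]
rib [326  62  12  64 720] [535.  345.3  60.8  11.   75.7]
t 18.82 pos [0.5018 0.2596 0.2087] yawY -14.5 tilt(zx,zy) [-0.0017 -0.0005] F [-0.9 -0.5  0.7] M [-0.1   0.07 -0.03] op 0.799 j [16.  27.2 92.1  0.  60.8 30.5]
shift units (25mm) [3.67 0.42 4.34] turn units -0.016
```

The rib at (535.0,345.3) agrees with the red line's prediction of (534.8,345.8). Moving over and down.

arm_command([
  {"translation":[0.5,0.05,0],"dr":[0,0,0],"jaw":0.3},
  {"translation":[1,0.1,0],"dr":[0,0,0],"jaw":0.3},
  {"translation":[1,0.1,0.2],"dr":[0,0,0],"jaw":0.4},
  {"translation":[0.8,0.1,0.6],"dr":[0,0,0],"jaw":0.4},
  {"translation":[0.37,0.07,1],"dr":[0,0,0],"jaw":0.4},
  {"translation":[0,0,1],"dr":[0,0,0],"jaw":0.4},
  {"translation":[0,0,1],"dr":[0,0,0],"jaw":0.4},
  {"translation":[0,0,1],"dr":[0,0,0],"jaw":0.4},
  {"translation":[0,0,0.6],"dr":[0,0,0],"jaw":0.4},
  {"translation":[0,0,0.3],"dr":[0,0,0],"jaw":0.4},
  {"translation":[0,0,0],"dr":[0,0,0],"jaw":0.4},
  {"translation":[0,0,0],"dr":[0,0,0],"jaw":0.4},
])

```text
time_s: 19.82
position: [0.5351, 0.3465, 0.0673]
tcp_rot: [[0.248, 0.969, 0.0], [0.969, -0.248, 0.0], [0.0, 0.0, -1.0]]
force: [-0.6, 0.2, 0.8]
opening: 0.601
```

```bash
python3 - <<'E'
from look import *
goto(0.5349,0.3456,0.0225,-14.4)
im,d,K,T=look("cv2")
E
```

```text
t 19.82 pos [0.5351 0.3465 0.0673] yawY -14.37 tilt(zx,zy) [0.0003 0.0003] F [-0.6  0.2  0.8] M [-0.12  0.04  0.01] op 0.601 j [22.9 43.  87.   0.  49.9 37.3]
shift units (25mm) [-0.04 -0.    1.79] turn units 0.005
```

View pics/w_cv2.png

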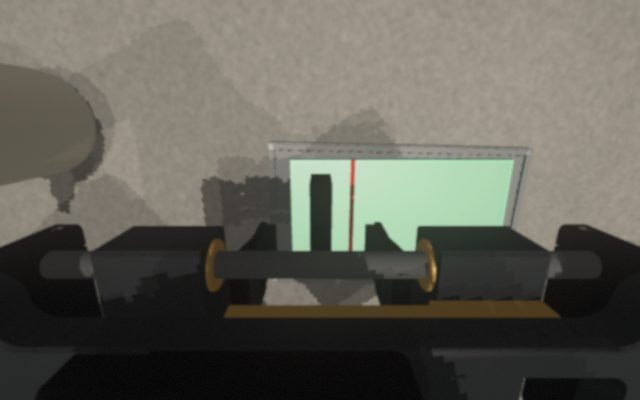

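The rib (310–331, 175–250) is centred between the jaws. Descend and close.

arm_command([
  {"translation":[0,0,0.5],"dr":[0,0,0],"jaw":0.5},
  {"translation":[0,0,0.5],"dr":[0,0,0],"jaw":0.5},
  {"translation":[0,0,0.4],"dr":[0,0,0],"jaw":0.5},
  {"translation":[0,0,0.25],"dr":[0,0,0],"jaw":0.5},
  {"translation":[0,0,0.1],"dr":[0,0,0],"jaw":0.5},
  {"translation":[0,0,0],"dr":[0,0,0],"jaw":0.5},
  {"translation":[0,0,0],"dr":[0,0,0],"jaw":0.5},
])

```text
time_s: 20.45
position: [0.5348, 0.3459, 0.0233]
tcp_rot: [[0.248, 0.969, -0.0], [0.969, -0.248, -0.0], [-0.0, -0.0, -1.0]]
force: [1.1, 1.9, 0.1]
opening: 0.499
```

```bash
python3 -c "
from h import *
goto(0.5349,0.3456,0.0225,-14.4)"
```

```text
t 20.45 pos [0.5348 0.3459 0.0233] yawY -14.36 tilt(zx,zy) [-0.0002 -0.0001] F [1.1 1.9 0.1] M [-0.11  0.05  0.04] op 0.499 j [22.9 46.8 87.8 -0.  45.4 37.2]
shift units (25mm) [-0.01  0.01  0.03] turn units 0.007
```

arm_command([
  {"translation":[0,0,0],"dr":[0,0,0],"jaw":1},
  {"translation":[0,0,0],"dr":[0,0,0],"jaw":1},
  {"translation":[0,0,0],"dr":[0,0,0],"jaw":1},
  {"translation":[0,0,0],"dr":[0,0,0],"jaw":1},
  {"translation":[0,0,0],"dr":[0,0,0],"jaw":1},
  {"translation":[0,0,0],"dr":[0,0,0],"jaw":1},
  {"translation":[0,0,0],"dr":[0,0,0],"jaw":1},
  {"translation":[0,0,0],"dr":[0,0,0],"jaw":1},
  {"translation":[0,0,0],"dr":[0,0,0],"jaw":1},
  {"translation":[0,0,0],"dr":[0,0,0],"jaw":1},
  {"translation":[0,0,0],"dr":[0,0,0],"jaw":1},
])

```text
time_s: 21.37
position: [0.5349, 0.346, 0.0238]
tcp_rot: [[0.248, 0.969, 0.0], [0.969, -0.248, 0.0], [0.0, 0.0, -1.0]]
force: [0.0, 0.1, 2.9]
opening: 0.16
```

```bash
python3 -c "
from h import *
goto(0.5349,0.3456,0.0225,-14.4)"
```

```text
t 21.37 pos [0.5349 0.346  0.0238] yawY -14.35 tilt(zx,zy) [0.0003 0.0001] F [0.  0.1 2.9] M [-0.12  0.1   0.01] op 0.16 j [22.9 46.7 87.8 -0.  45.4 37.2]
shift units (25mm) [-0.01  0.    0.05] turn units 0.008
```

Gripped (opening 13.9 mm). Lift.

arm_command([
  {"translation":[0,0,0],"dr":[0,0,0],"jaw":1},
  {"translation":[0,0,-0.1],"dr":[0,0,0],"jaw":1},
  {"translation":[0,0,-0.3],"dr":[0,0,0],"jaw":1},
  {"translation":[0,0,-0.6],"dr":[0,0,0],"jaw":1},
  {"translation":[0,0,-0.8],"dr":[0,0,0],"jaw":1},
  {"translation":[0,0,-0.8],"dr":[0,0,0],"jaw":1},
  {"translation":[0,0,-0.8],"dr":[0,0,0],"jaw":1},
  {"translation":[0,0,-0.8],"dr":[0,0,0],"jaw":1},
  {"translation":[0,0,-0.6],"dr":[0,0,0],"jaw":1},
  {"translation":[0,0,-0.3],"dr":[0,0,0],"jaw":1},
  {"translation":[0,0,0],"dr":[0,0,0],"jaw":1},
  {"translation":[0,0,0],"dr":[0,0,0],"jaw":1},
])

```text
time_s: 22.37
position: [0.5344, 0.3458, 0.1509]
tcp_rot: [[0.248, 0.969, -0.0], [0.969, -0.248, -0.0], [-0.0, -0.0, -1.0]]
force: [-0.2, -1.1, -1.3]
opening: 0.156
```

```bash
cat > plate.py <<'E'
from look import *
def plate(tag,zoff=-0.0128):
    im,d,K,T=look(tag);p=read_state()["position"];R=read_state()["tcp_rot"]
    hsv=cv2.cvtColor(im,cv2.COLOR_RGB2HSV);H,S,V=[hsv[...,i].astype(int) for i in range(3)]
    red=((H>165)|(H<12))&(S>70)&(V>90)
    for mm,st in comps(red,30):
        r=rect(mm,K,T,p[2]+zoff);v=np.r_[r[:2]/1000-p[:2],0]
        print("red",st,r,"in tool mm",(R.T@v*1000).round(1)[:2])
    for mm,st in comps((H>40)&(H<90)&(S>15)&(V>100),800):
        r=rect(mm,K,T,p[2]+zoff);v=np.r_[r[:2]/1000-p[:2],0];print("green",st,r,"in tool mm",(R.T@v*1000).round(1)[:2])
E
python3 - <<'E'
from plate import *
goto(0.5349,0.3456,0.16,-103.7)
plate("cv3")
E
```

```text
t 22.37 pos [0.5344 0.3458 0.1509] yawY -14.35 tilt(zx,zy) [-0.0004 -0.0002] F [-0.2 -1.1 -1.3] M [-0.1   0.14  0.03] op 0.156 j [22.9 36.4 84.4 -0.  59.2 37.2]
shift units (25mm) [-0.    0.02 -0.36] turn units 14.891
red [357 169   7  57 230] [562.7 364.1  34.1   2.9  76.3] in tool mm [25.1 23.3]
green [  362   165   200    87 13555] [617.5 342.5 114.   53.3 164.8] in tool mm [17.8 81.8]
green [ 281  167   77   75 3422] [538.3 365.8  45.6  44.1  76.3] in tool mm [20.7 -0.8]
green [  94  277   79   41 2501] [407.4 334.9  48.1  29.5 165.6] in tool mm [ -41.7 -119.9]
green [ 469  277   70   23 1484] [638.6 282.6  42.8  15.9 165.6] in tool mm [-35. 117.]
```

View pics/w_cv3.png

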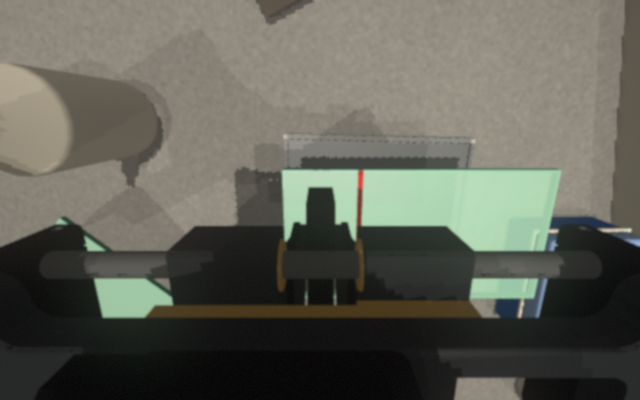

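The cover is held level: the red line is 23.3 mm ahead of the tool and laterally centred. Turn to the stand's yaw.

arm_command([
  {"translation":[0,0,-0.2],"dr":[0,0,0.39],"jaw":1},
  {"translation":[0,0,-0.2],"dr":[0,0,0.7],"jaw":1},
  {"translation":[0,0,-0.2],"dr":[0,0,1],"jaw":1},
  {"translation":[0,0,0],"dr":[0,0,1],"jaw":1},
  {"translation":[0,0,0],"dr":[0,0,1],"jaw":1},
  {"translation":[0,0,0],"dr":[0,0,1],"jaw":1},
  {"translation":[0,0,0],"dr":[0,0,1],"jaw":1},
  {"translation":[0,0,0],"dr":[0,0,1],"jaw":1},
  {"translation":[0,0,0],"dr":[0,0,1],"jaw":1},
  {"translation":[0,0,0],"dr":[0,0,1],"jaw":1},
  {"translation":[0,0,0],"dr":[0,0,1],"jaw":1},
  {"translation":[0,0,0],"dr":[0,0,1],"jaw":1},
])

```text
time_s: 23.42
position: [0.5338, 0.3455, 0.1641]
tcp_rot: [[0.988, 0.153, -0.003], [0.153, -0.988, -0.001], [-0.003, 0.001, -1.0]]
force: [0.8, -0.2, -2.2]
opening: 0.154
```

arm_command([
  {"translation":[0,0,0],"dr":[0,0,1],"jaw":1},
  {"translation":[0,0,0],"dr":[0,0,1],"jaw":1},
  {"translation":[0,0,0],"dr":[0,0,1],"jaw":1},
  {"translation":[0,0,0],"dr":[0,0,0.5],"jaw":1},
  {"translation":[0,0,0],"dr":[0,0,0.3],"jaw":1},
  {"translation":[0,0,0],"dr":[0,0,0],"jaw":1},
  {"translation":[0,0,0],"dr":[0,0,0],"jaw":1},
])

```text
time_s: 24.0
position: [0.5341, 0.3456, 0.1646]
tcp_rot: [[0.972, -0.236, -0.002], [-0.236, -0.972, -0.001], [-0.002, 0.002, -1.0]]
force: [-0.3, 0.3, -1.6]
opening: 0.159
```

```bash
python3 -c "
from h import *
goto(0.516,0.0335,0.16,-103.7)"
```

```text
t 24.0 pos [0.5341 0.3456 0.1646] yawY -103.65 tilt(zx,zy) [-0.0024 -0.001 ] F [-0.3  0.3 -1.6] M [0.02 0.13 0.01] op 0.159 j [ 22.9  35.5  83.8   0.   60.9 126.5]
shift units (25mm) [ 2.24 12.3   0.2 ] turn units 0.009
```

arm_command([
  {"translation":[0.08,0.4,0],"dr":[0,0,0],"jaw":1},
  {"translation":[0.16,0.9,0],"dr":[0,0,0],"jaw":1},
  {"translation":[0.18,1,0],"dr":[0,0,0],"jaw":1},
  {"translation":[0.18,1,0],"dr":[0,0,0],"jaw":1},
  {"translation":[0.18,1,0],"dr":[0,0,0],"jaw":1},
  {"translation":[0.18,1,0],"dr":[0,0,0],"jaw":1},
  {"translation":[0.18,1,0],"dr":[0,0,0],"jaw":1},
  {"translation":[0.18,1,0],"dr":[0,0,0],"jaw":1},
  {"translation":[0.18,1,0],"dr":[0,0,0],"jaw":1},
  {"translation":[0.18,1,0],"dr":[0,0,0],"jaw":1},
  {"translation":[0.18,1,0],"dr":[0,0,0],"jaw":1},
  {"translation":[0.18,1,0],"dr":[0,0,0],"jaw":1},
])

```text
time_s: 25.0
position: [0.5167, 0.0576, 0.166]
tcp_rot: [[0.972, -0.236, -0.0], [-0.236, -0.972, -0.0], [-0.0, 0.0, -1.0]]
force: [1.6, -0.2, -1.8]
opening: 0.157
```

arm_command([
  {"translation":[0.14,0.7,0],"dr":[0,0,0],"jaw":1},
  {"translation":[0.06,0.3,0],"dr":[0,0,0],"jaw":1},
  {"translation":[0,0,0],"dr":[0,0,0],"jaw":1},
  {"translation":[0,0,0],"dr":[0,0,0],"jaw":1},
  {"translation":[0,0,0],"dr":[0,0,0],"jaw":1},
])

```text
time_s: 25.42
position: [0.5161, 0.0347, 0.166]
tcp_rot: [[0.972, -0.236, -0.0], [-0.236, -0.972, 0.0], [-0.0, -0.0, -1.0]]
force: [0.4, 0.7, -1.1]
opening: 0.165
```

```bash
python3 - <<'E'
from plate import *
goto(0.516,0.0335,0.0738,-103.7)
plate("cv4")
E
```

```text
t 25.42 pos [0.5161 0.0347 0.166 ] yawY -103.66 tilt(zx,zy) [-0.0003  0.0005] F [ 0.4  0.7 -1.1] M [ 0.07  0.11 -0.01] op 0.165 j [ -8.6  27.3 101.2   0.   51.5  95.1]
shift units (25mm) [0.01 0.05 3.69] turn units 0.007
red [358 170   5  56 180] [534.    7.5  33.4   2.1 165.9] in tool mm [23.8 22.4]
green [ 281  168   78   74 3508] [535.   31.3  44.9  44.2 166.3] in tool mm [19.2 -0.9]
green [  361   168   201    84 13615] [512.6 -47.  113.4  51.5  76.3] in tool mm [15.8 80.5]
green [ 469  277   70   23 1447] [454.1 -69.3  42.5  15.9  76.4] in tool mm [-35.8 115.9]
```

View pics/w_cv4.png

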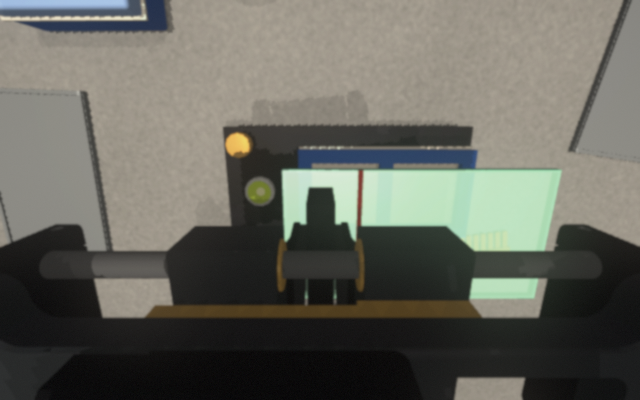

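```bash
python3 - <<'E'
from h import *
z=np.load("w_cv4.npz");im,K,T=z["im"],z["K"],z["T"]
hsv=cv2.cvtColor(im,cv2.COLOR_RGB2HSV);H,S,V=[hsv[...,i].astype(int) for i in range(3)]
m=(H>100)&(H<125)&(S>110)&(V>50);m[:130]=0;m[168:]=0
for mm,st in comps(m,100):
    r=rect(mm,K,T,0.056);u=np.array([.972,-.236]);print(st,r,"centre",r[:2]+u*(r[3]/2-42))
E
```

```text
[ 298  151  178   17 2189] [533.7 -29.4 158.   14.4  76.3] centre [499.8744 -21.1872]
```

arm_command([
  {"translation":[-0.03,0.045,0.3],"dr":[0,0,0],"jaw":1},
  {"translation":[0,0,0.6],"dr":[0,0,0],"jaw":1},
  {"translation":[0,0,0.7],"dr":[0,0,0],"jaw":1},
  {"translation":[0,0,0.7],"dr":[0,0,0],"jaw":1},
  {"translation":[0,0,0.5],"dr":[0,0,0],"jaw":1},
  {"translation":[0,0,0.3],"dr":[0,0,0],"jaw":1},
  {"translation":[0,0,0.14],"dr":[0,0,0],"jaw":1},
  {"translation":[0,0,0],"dr":[0,0,0],"jaw":1},
  {"translation":[0,0,0],"dr":[0,0,0],"jaw":1},
])

```text
time_s: 26.22
position: [0.5156, 0.0332, 0.0852]
tcp_rot: [[0.972, -0.236, 0.001], [-0.236, -0.972, -0.0], [0.001, -0.0, -1.0]]
force: [0.7, 0.7, -1.0]
opening: 0.159
```

```bash
python3 - <<'E'
from plate import *
goto(0.515,0.0338,0.0738,-103.7)
plate("cv5")
E
```

```text
t 26.22 pos [0.5156 0.0332 0.0852] yawY -103.67 tilt(zx,zy) [ 0.0005 -0.0001] F [ 0.7  0.7 -1. ] M [-0.01  0.11  0.01] op 0.159 j [ -8.7  35.1 104.6   0.   40.3  94.9]
shift units (25mm) [-0.03 -0.02  0.46] turn units 0.006
red [358 170   5  56 184] [533.6   6.   33.3   2.1 165.7] in tool mm [23.6 22.1]
green [ 281  169   78   73 3475] [534.4  29.9  44.3  44.  166.3] in tool mm [18.7 -1.3]
green [  361   168   202    84 13533] [512.2 -48.4 113.4  51.4  76.3] in tool mm [15.6 80.1]
green [ 469  277   68   21 1354] [454.7 -70.1  41.2  14.4  76.4] in tool mm [-35.1 114.7]
```

View pics/w_cv5.png

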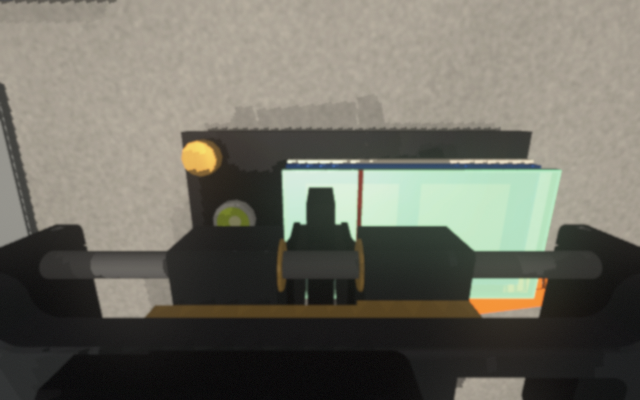

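Aligned. The far edge shows only thin strips of base (white) and spacer. Now I'll lower gently to contact at z≈0.0738.

arm_command([
  {"translation":[-0.02,0,0.15],"dr":[0,0,0],"jaw":1},
  {"translation":[0,0,0.12],"dr":[0,0,0],"jaw":1},
  {"translation":[0,0,0.06],"dr":[0,0,0],"jaw":1},
  {"translation":[0,0,0.05],"dr":[0,0,0],"jaw":1},
  {"translation":[0,0,0.03],"dr":[0,0,0],"jaw":1},
  {"translation":[0,0,0.02],"dr":[0,0,0],"jaw":1},
  {"translation":[0,0,0.02],"dr":[0,0,0],"jaw":1},
  {"translation":[0,0,0],"dr":[0,0,0],"jaw":1},
  {"translation":[0,0,0],"dr":[0,0,0],"jaw":1},
])

```text
time_s: 27.02
position: [0.5149, 0.0331, 0.0738]
tcp_rot: [[0.972, -0.237, 0.0], [-0.237, -0.972, -0.0], [0.0, 0.0, -1.0]]
force: [0.2, -0.1, -1.8]
opening: 0.156
```

```bash
python3 - <<'E'
from plate import *
goto(0.515,0.0338,0.0738,-103.7)
E
```

```text
t 27.02 pos [0.5149 0.0331 0.0738] yawY -103.7 tilt(zx,zy) [ 0.0001 -0.0001] F [ 0.2 -0.1 -1.8] M [0.05 0.12 0.01] op 0.156 j [ -8.7  36.3 105.   -0.   38.7  95. ]
shift units (25mm) [-0.   -0.03  0.  ] turn units 0.0
```

arm_command([
  {"translation":[0,0,0.02],"dr":[0,0,0],"jaw":1},
  {"translation":[0,0,0.02],"dr":[0,0,0],"jaw":1},
  {"translation":[0,0,0],"dr":[0,0,0],"jaw":1},
  {"translation":[0,0,0],"dr":[0,0,0],"jaw":1},
])

```text
time_s: 27.35
position: [0.515, 0.0331, 0.0737]
tcp_rot: [[0.972, -0.237, 0.001], [-0.237, -0.972, -0.0], [0.001, 0.0, -1.0]]
force: [-1.2, 0.8, 6.4]
opening: 0.159
```

```bash
python3 - <<'E'
from plate import *
goto(0.515,0.0338,0.0738,-103.7)
E
```

```text
t 27.35 pos [0.515  0.0331 0.0737] yawY -103.69 tilt(zx,zy) [ 0.0006 -0.0002] F [-1.2  0.8  6.4] M [-0.03  0.44 -0.  ] op 0.159 j [ -8.7  36.3 105.   -0.   38.7  95. ]
shift units (25mm) [-0.01 -0.03 -0.  ] turn units 0.002
```

```bash
python3 - <<'E'
from plate import *
plate("cv6")
for n in ["scene","top"]:
    im,d=capture(n);K,T=model(n);np.savez(n+"2.npz",im=im,d=d)
    c=im[130:250,230:400] if n=="scene" else im[150:260,230:400]
    cv2.imwrite(f"pics/{n}2.png",cv2.resize(c[:,:,::-1],None,fx=4,fy=4,interpolation=cv2.INTER_CUBIC))
E
```

```text
red [358 170   5  56 185] [532.8   5.8  33.4   2.1 165.7] in tool mm [23.8 22.3]
green [ 281  169   78   73 3488] [533.6  29.7  44.4  44.2 166.3] in tool mm [18.9 -1.1]
green [  361   168   202    84 13480] [511.3 -48.8 113.6  51.5  76.3] in tool mm [15.8 80.4]
green [ 469  277   69   23 1463] [452.9 -70.4  41.7  15.9  76.3] in tool mm [-35.8 115.2]
```

View pics/scene2.png

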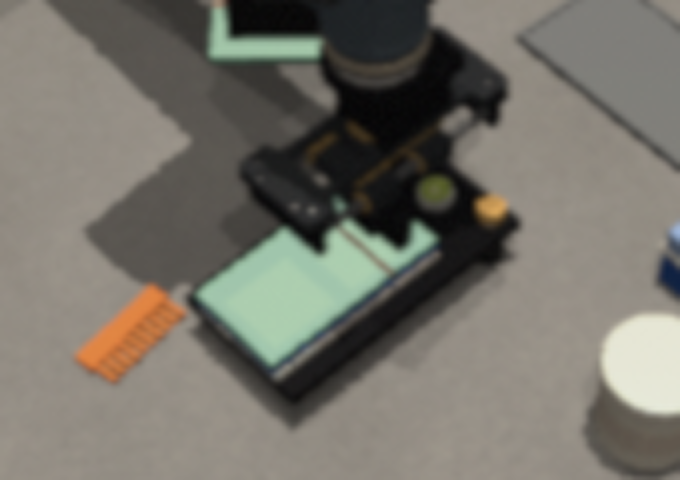

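View pics/w_cv6.png

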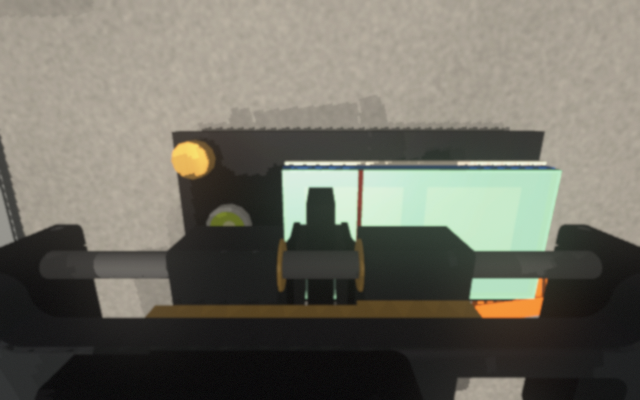

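```bash
python3 - <<'E'
from h import *
z=np.load("w_cv6.npz");im,K,T=z["im"],z["K"],z["T"]
V=im.max(2).astype(int)
for row in (134,140,148): print(row,V[row,536:552].tolist())
for col in (330,500,530): print(col,V[126:134,col].tolist(),im[156:174,col].tolist())
cv2.imwrite("pics/zoom6.png",cv2.resize(im[120:310,440:580][:,:,::-1],None,fx=4,fy=4,interpolation=cv2.INTER_NEAREST)[:600])
E
```

```text
134 [57, 56, 56, 57, 57, 57, 63, 85, 123, 154, 167, 169, 169, 169, 169, 170]
140 [56, 57, 56, 56, 58, 66, 92, 129, 155, 167, 170, 173, 174, 175, 172, 171]
148 [58, 59, 59, 62, 78, 117, 152, 168, 172, 173, 174, 175, 174, 173, 173, 174]
330 [135, 115, 98, 89, 80, 66, 63, 64] [[63, 65, 60], [62, 64, 59], [63, 65, 60], [73, 74, 67], [107, 105, 93], [162, 161, 142], [210, 209, 185], [220, 220, 197], [180, 180, 164], [112, 118, 124], [68, 90, 123], [66, 99, 140], [81, 117, 142], [123, 158, 149], [175, 211, 184], [209, 234, 215], [218, 238, 222], [218, 238, 224]]
500 [149, 142, 125, 97, 72, 59, 56, 56] [[57, 61, 55], [57, 61, 55], [58, 63, 56], [71, 74, 65], [115, 115, 101], [177, 176, 154], [226, 223, 199], [235, 231, 212], [219, 211, 190], [154, 152, 148], [88, 101, 123], [61, 92, 130], [70, 108, 135], [100, 140, 132], [145, 192, 158], [180, 227, 190], [191, 233, 202], [188, 230, 201]]
530 [166, 168, 168, 155, 124, 83, 59, 56] [[56, 60, 55], [56, 59, 54], [58, 61, 56], [72, 74, 66], [115, 115, 101], [178, 177, 156], [226, 225, 201], [236, 236, 217], [218, 218, 194], [150, 153, 147], [84, 97, 119], [61, 89, 126], [69, 105, 130], [99, 139, 128], [144, 192, 158], [179, 226, 190], [189, 232, 201], [187, 229, 200]]
```

View pics/zoom6.png

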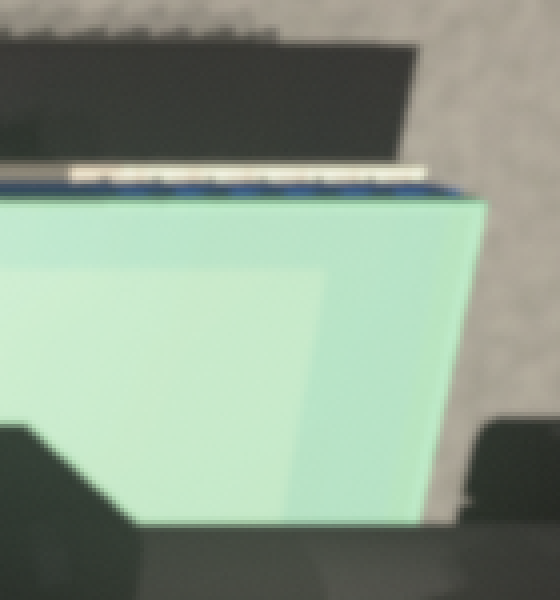

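```bash
python3 - <<'E'
from h import *
z=np.load("w_cv6.npz");K,T=z["K"],z["T"];s=read_state();R,p=s["tcp_rot"],s["position"]
for n,px,h in [("deckend",(544,134),.042),("deckend",(541.2,148),.042),("base corner",(546.7,160.5),.048),("spacer c",(555,167),.056),("cover c",(561.7,169),.061),("red",(360.5,170),.061)]:
    print(n,(R.T@(ray(K,T,px,h)[0]-p)*1000).round(1))
E
```

```text
deckend [ 59.3 136.7  31.8]
deckend [ 50.7 136.6  31.8]
base corner [ 43.8 137.   25.8]
spacer c [ 41.2 136.4  17.8]
cover c [ 41.  136.5  12.8]
red [40.5 22.3 12.7]
```

The stand end is 136.7 mm ahead of the tool, the cover's leading end 136.5 mm, and the red line 22.3 mm. The sides are about 2.7 mm off. So the slide is about 114.8 mm (4.59 units) along tool +y, with slight preload.

arm_command([
  {"translation":[0,0,-0.01],"dr":[0,0,0],"jaw":1},
  {"translation":[0,0.05,0],"dr":[0,0,0],"jaw":1},
  {"translation":[0,0.1,0],"dr":[0,0,0],"jaw":1},
  {"translation":[0,0.15,0],"dr":[0,0,0],"jaw":1},
  {"translation":[0,0.2,0],"dr":[0,0,0],"jaw":1},
  {"translation":[0,0.2,0],"dr":[0,0,0],"jaw":1},
  {"translation":[0,0.1,0],"dr":[0,0,0],"jaw":1},
  {"translation":[0,0,0],"dr":[0,0,0],"jaw":1},
])

```text
time_s: 28.17
position: [0.5111, 0.0131, 0.0737]
tcp_rot: [[0.971, -0.237, 0.002], [-0.237, -0.971, -0.0], [0.002, -0.0, -1.0]]
force: [-0.7, -0.7, 6.0]
opening: 0.156
```

```bash
python3 - <<'E'
from plate import *
goto(0.515-.1148*.2368,0.0331-.1148*.9716,0.0736,-103.7)
E
```

```text
t 28.17 pos [0.5111 0.0131 0.0737] yawY -103.72 tilt(zx,zy) [ 0.0022 -0.0005] F [-0.7 -0.7  6. ] M [-0.13  0.32 -0.06] op 0.156 j [-11.1  36.  105.8  -0.   38.   92.7]
shift units (25mm) [-0.04  3.78  0.  ] turn units -0.004
```

arm_command([
  {"translation":[0,0.1,0],"dr":[0,0,0],"jaw":1},
  {"translation":[0,0.2,0],"dr":[0,0,0],"jaw":1},
  {"translation":[0,0.25,0],"dr":[0,0,0],"jaw":1},
  {"translation":[0,0.25,0],"dr":[0,0,0],"jaw":1},
  {"translation":[0,0.25,0],"dr":[0,0,0],"jaw":1},
  {"translation":[0,0.25,0],"dr":[0,0,0],"jaw":1},
  {"translation":[0,0.2,0],"dr":[0,0,0],"jaw":1},
  {"translation":[0,0.1,0],"dr":[0,0,0],"jaw":1},
  {"translation":[0,0,0],"dr":[0,0,0],"jaw":1},
])

```text
time_s: 28.92
position: [0.5015, -0.026, 0.0737]
tcp_rot: [[0.971, -0.237, 0.002], [-0.237, -0.971, -0.001], [0.002, 0.0, -1.0]]
force: [0.7, -1.2, 5.8]
opening: 0.157
```

```bash
python3 - <<'E'
from plate import *
goto(0.515-.1148*.2368,0.0331-.1148*.9716,0.0736,-103.7)
plate("sl1")
E
```

```text
t 28.92 pos [ 0.5015 -0.026   0.0737] yawY -103.73 tilt(zx,zy) [ 0.0022 -0.0008] F [ 0.7 -1.2  5.8] M [-0.15  0.28 -0.03] op 0.157 j [-15.7  35.7 107.1  -0.   37.1  88. ]
shift units (25mm) [-0.04  2.17  0.01] turn units -0.004
red [358 170   5  56 183] [519.4 -53.3  33.4   2.1 165.5] in tool mm [23.9 22.3]
green [  361   167   202    85 13583] [ 498.1 -108.   113.6   52.1   76.2] in tool mm [16.1 80.5]
green [ 282  169   77   73 3486] [520.2 -29.4  44.3  44.2 166.2] in tool mm [19.  -1.1]
green [ 469  277   71   23 1474] [ 439.4 -129.9   42.9   15.8   76.3] in tool mm [-35.7 115.7]
```

View pics/w_sl1.png

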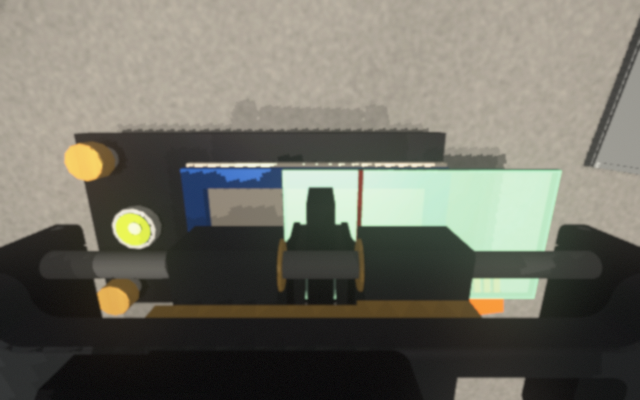

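The spacer stays flush with the base while the cover slides. Continue.

arm_command([
  {"translation":[0,0.1,0],"dr":[0,0,0],"jaw":1},
  {"translation":[0,0.2,0],"dr":[0,0,0],"jaw":1},
  {"translation":[0,0.25,0],"dr":[0,0,0],"jaw":1},
  {"translation":[0,0.25,0],"dr":[0,0,0],"jaw":1},
  {"translation":[0,0.25,0],"dr":[0,0,0],"jaw":1},
  {"translation":[0,0.25,0],"dr":[0,0,0],"jaw":1},
  {"translation":[0,0.25,0],"dr":[0,0,0],"jaw":1},
  {"translation":[0,0.2,0],"dr":[0,0,0],"jaw":1},
  {"translation":[0,0.15,0],"dr":[0,0,0],"jaw":1},
  {"translation":[0,0.1,0],"dr":[0,0,0],"jaw":1},
  {"translation":[0,0,0],"dr":[0,0,0],"jaw":1},
  {"translation":[0,0,0],"dr":[0,0,0],"jaw":1},
])

```text
time_s: 29.97
position: [0.4897, -0.0745, 0.0737]
tcp_rot: [[0.972, -0.237, 0.002], [-0.237, -0.972, -0.001], [0.002, 0.001, -1.0]]
force: [-0.2, -0.6, 5.5]
opening: 0.16
```

```bash
python3 - <<'E'
from plate import *
goto(0.515-.1148*.2368,0.0331-.1148*.9716,0.0736,-103.7)
plate("sl2")
z=np.load("w_sl2.npz");im=z["im"]
cv2.imwrite("pics/zoom7.png",cv2.resize(im[110:260,250:440][:,:,::-1],None,fx=4,fy=4,interpolation=cv2.INTER_NEAREST))
im,d=capture("scene");cv2.imwrite("pics/scene3.png",im[:,:,::-1])
E
```

```text
t 29.97 pos [ 0.4897 -0.0745  0.0737] yawY -103.7 tilt(zx,zy) [ 0.002  -0.0011] F [-0.2 -0.6  5.5] M [-0.15  0.36  0.02] op 0.16 j [-21.6  35.4 108.1  -0.   36.4  82.1]
shift units (25mm) [-0.03  0.17  0.  ] turn units -0.001
red [358 170   5  56 187] [ 507.5 -101.8   33.4    2.1  165.8] in tool mm [23.8 22.3]
green [ 282  169   77   73 3470] [508.3 -77.9  44.3  44.3 166.3] in tool mm [18.9 -1.1]
green [  361   168   202    84 13593] [ 486.  -156.4  113.7   51.5   76.3] in tool mm [15.8 80.4]
green [ 469  277   71   23 1529] [ 427.5 -178.5   42.7   15.9   76.3] in tool mm [-35.8 115.7]
```

View pics/zoom7.png

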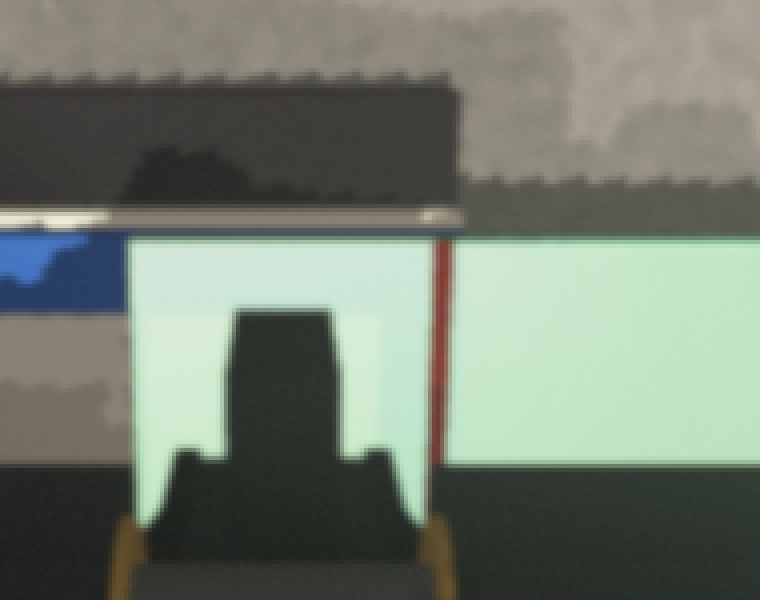

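View pics/scene3.png

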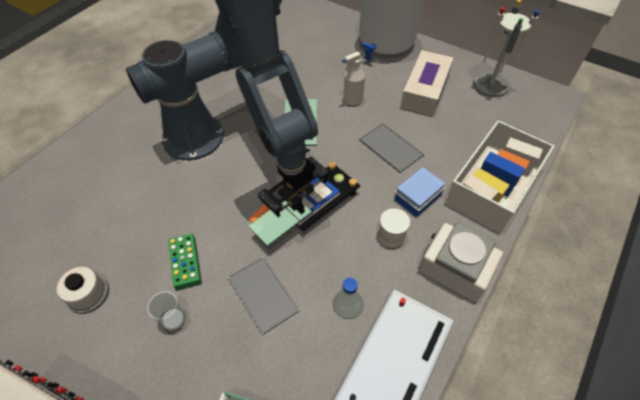

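```bash
cat > fin.py <<'E'
from h import *
def m(tag,pts):
    z=np.load(f"w_{tag}.npz");K,T=z["K"],z["T"];s=read_state();R,p=s["tcp_rot"],s["position"]
    for n,px,h in pts: print(n,(R.T@(ray(K,T,px,h)[0]-p)*1000).round(1))
E
python3 - <<'E'
from fin import *
m("sl2",[("deckend",(365,138),.042),("deckend",(364.5,158),.042),("base corner",(365.5,162.5),.048),("red",(360.7,171),.061),("cover edge",(360.7,169.3),.061)])
E
```

```text
deckend [56.9 26.9 31.8]
deckend [44.6 27.1 31.8]
base corner [42.7 26.9 25.8]
red [39.9 22.4 12.8]
cover edge [40.9 22.4 12.8]
```

The measured remainder is 4.5 mm (0.18 units), and the tool travel says 0.17.

arm_command([
  {"translation":[0,0.08,0],"dr":[0,0,0],"jaw":1},
  {"translation":[0,0.07,0],"dr":[0,0,0],"jaw":1},
  {"translation":[0,0.03,0],"dr":[0,0,0],"jaw":1},
  {"translation":[0,0,0],"dr":[0,0,0],"jaw":1},
  {"translation":[0,0,0],"dr":[0,0,0],"jaw":1},
  {"translation":[0,0,0],"dr":[0,0,0],"jaw":1},
])

```text
time_s: 30.57
position: [0.4886, -0.0784, 0.0737]
tcp_rot: [[0.971, -0.237, 0.002], [-0.237, -0.971, -0.001], [0.002, 0.0, -1.0]]
force: [0.2, 1.0, 6.6]
opening: 0.162
```

```bash
python3 - <<'E'
from plate import *
goto(0.515-.1148*.2368,0.0331-.1148*.9716,0.0736,-103.7)
plate("sl3")
z=np.load("w_sl3.npz");im=z["im"]
cv2.imwrite("pics/zoom8.png",cv2.resize(im[110:260,250:440][:,:,::-1],None,fx=4,fy=4,interpolation=cv2.INTER_NEAREST))
V=im.max(2).astype(int);print(V[140,352:372].tolist(),V[163,352:372].tolist())
E
```

```text
t 30.57 pos [ 0.4886 -0.0784  0.0737] yawY -103.71 tilt(zx,zy) [ 0.002  -0.0005] F [0.2 1.  6.6] M [0.19 0.21 0.03] op 0.162 j [-22.1  35.3 108.1   0.   36.4  81.6]
shift units (25mm) [-0.03  0.01  0.  ] turn units -0.002
red [358 170   5  56 186] [ 506.4 -105.7   33.4    2.1  165.7] in tool mm [23.8 22.3]
green [ 282  169   76   73 3467] [507.2 -81.8  44.3  44.2 166.3] in tool mm [18.9 -1.1]
green [  361   168   202    84 13556] [ 484.9 -160.3  113.7   51.5   76.3] in tool mm [15.8 80.5]
green [ 469  277   71   23 1529] [ 426.5 -182.4   42.8   15.8   76.3] in tool mm [-35.7 115.8]
[61, 62, 62, 62, 63, 76, 105, 131, 142, 143, 144, 145, 144, 143, 142, 143, 143, 143, 144, 144] [141, 149, 146, 136, 131, 127, 119, 105, 92, 87, 87, 85, 85, 85, 85, 87, 87, 87, 87, 87]
```

View pics/zoom8.png

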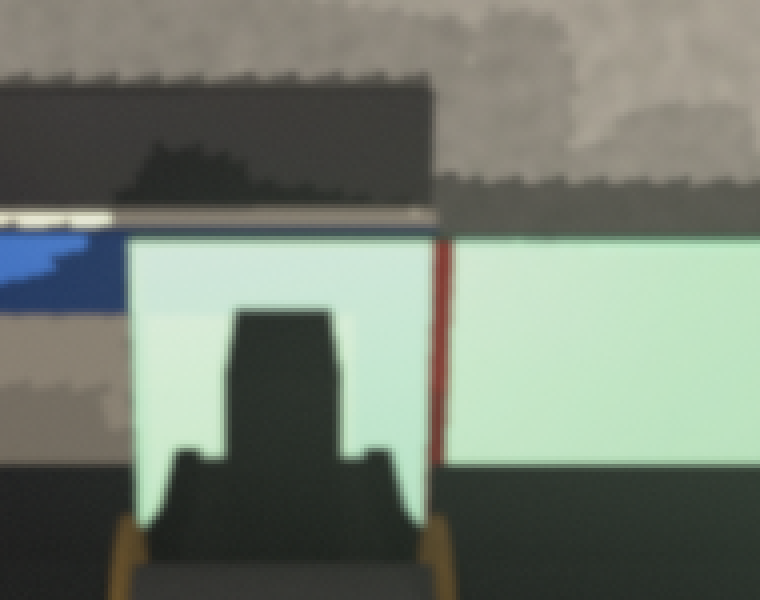

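View pics/w_sl3.png

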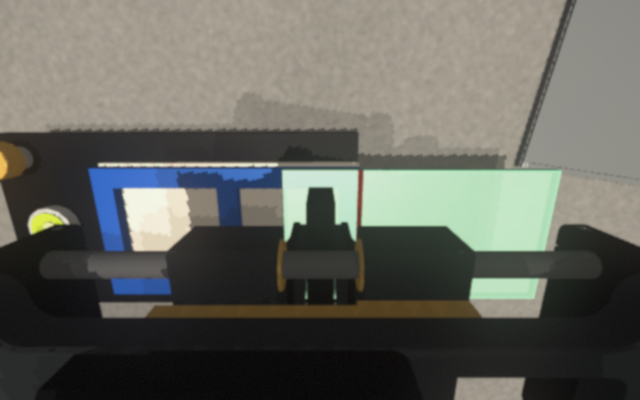

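```bash
python3 - <<'E'
from fin import *
m("sl3",[("deckend",(358.3,140),.042),("base corner",(359.6,162.5),.048),("red",(360.7,171),.061),("cover edge",(360.7,169.3),.061),("spacer left far",(90,169),.056),("base left far",(98,163),.048)])
E
```

```text
deckend [55.7 22.9 31.8]
base corner [42.7 23.4 25.8]
red [39.9 22.4 12.8]
cover edge [40.8 22.4 12.8]
spacer left far [  40.2 -135.7   17.8]
base left far [  42.5 -136.4   25.8]
```

The red line is within 1 mm of the end edge. The spacer is about 1 mm off along and 2.3 mm across, the cover is about 1.8 mm off sideways, and the tool is level. Handing in.

```bash
python3 -c "
from rig import *
print(hand_in())"
```

```text
the job is handed in; nothing more can be done
None
```

I set up the cassette and handed it in at about 31 s of robot time. I laid the spacer on the base plate and the cover flush on the spacer, rib towards the spirit level. Then I slid the cover about 115 mm outward under light downward pressure, and it is still held by the rib. The hand-in gave no verdict.

One thing went wrong on the way. The first try at the spacer lifted before the jaws had closed, so it stayed on its mat; the second grip held.

My last checks, from the wrist camera:

| Item | Measured | Allowed |
|---|---|---|
| Red line to base end edge | 0.5–1 mm short | 6 mm |
| Cover sideways | about 2 mm off | 7 mm |
| Spacer along / across the base plate | about 1 mm / 2.3 mm off | 7 mm |
| Tool yaw against the stand | 0.01° off | 0.08 rad (about 4.6°) |
| Tool tilt | about 0.002 rad | 0.05 rad |

- **Grip and force:** the jaws were still closed on the rib at 14 mm opening, with about 6 N upward force on the tool.
- **Bystanders:** none appeared moved in the scene picture taken just before the last 4 mm of the slide. I did not measure their positions.
- **Disagreement:** the camera views differed by 1–3 mm on where the stand and spacer are. I relied on edge-to-edge distances within single wrist pictures instead.

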